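Draw the slide tray out of the drying oven with the tray hook

TASK

The slides are dry: take the tray hook off its stand, reach in under the oven's raised clear flap, hook the finger hole of the wide tray and pull that tray out to its stop. Then hang the hook back in the fork of its stand and let go. Oven and trays are hot, so let nothing but the hook touch them; leave the narrow tray shut and everything else on the bench where it is.

Things in the scene. Friction and masses are not known exactly. Their poses are not given: they have to be found in the camera images.
- hook_grip (a point): Centre of the tray hook's black handle, 22 mm (hook's x) x 20 mm (y) x 80 mm (z, along the handle, up while it hangs). A round steel collar 34 mm across, 6 mm thick, is under the handle, its underside 46 mm below this point. At the start the hook hangs upright by the collar in the fork, its bent point towards the stand's +y within 20 degrees.
- hook: The tray hook, 0.16 kg; origin on its axis under the collar. Below the collar a straight steel rod 8 mm thick runs 105 mm down the handle's axis to a bend; the last 38 mm is bent 50 degrees off the rod's line, towards the hook's -x. With the handle tilted 40 degrees about the hook's y so that the rod's lower end swings to its +x, the point stands nearly straight down.
- hook_tip (a point): End of the hook's bent point (8 mm thick, round end); in the hook's axes 29 mm towards -x and 175 mm below the handle's centre. Same axes as the hook.
- stand: Heavy fixed stand of the hook: base plate 125 x 110 x 8 mm; a 14 mm post 52 mm from the origin towards its +x, 167 mm tall with 24 mm clamp, carries a level steel fork. Origin on the bench under the fork's seat. The slot of the fork opens towards the stand's -x.
- fork_seat (a point): Middle of the fork's slot on the fork's top face, 155 mm above the bench; axes as the stand's. The slot is 16 mm wide (y), from the open prong ends 28 mm towards -x to the closed end 20 mm towards +x. Prongs 14 mm wide, 5 mm thick. The collar rests on both prongs with the rod in the slot, lifted a little to go in and out from the -x side.
- oven: White fixed slide-drying oven, front facing its -x. Origin on the bench at the foot of the front face, in line with the wide tray; it spans x 0 to 260, y -100 to 200, z 0 to 240 mm. Trays in its open mouth (z 50 to 150). A clear fixed flap, hinged at z 155 on the front, rises 32 degrees above level over the finger holes; its metal free edge is 81 mm out from the front, at z 206 mm.
- wide_hole (a point): Centre of the finger hole of the WIDE steel tray (149 mm wide, ten slides), on the top of its tongue, 75 mm above the bench; axes as the oven's. Hole 29 mm across in a level tongue 50 x 50 x 3 mm that sticks out of the tray's front, free air under it down to the bench. With the tray shut the hole is 30 mm out from the oven's front.
- wide_tray (a joint): How far the wide tray is drawn out, m: 0 shut, 0.12 at its stop; it slides towards the oven's -x against about 2.5 N of friction plus slight drag and stays where it is left. Starts 0 to 15 mm out.
- narrow_hole (a point): Centre of the same kind of finger hole on the NARROW tray (79 mm wide), the wrong one; 132 mm from the wide tray's hole towards the oven's +y.
- narrow_tray (a joint): How far the narrow tray is drawn out, m; to be left shut (0).
- reagent_bottle: brown glass bottle with a black cap, 64 mm across, 145 mm tall; origin under its foot. Leave alone
- saline_bottle: white plastic bottle with a blue cap, 68 mm across, 165 mm tall; origin under its foot. Leave alone
- staining_jar: square clear glass staining jar with lid, 68 mm square, 107 mm tall; origin under its foot. Leave alone
- timer: small white timer, 72 x 62 x 25 mm, lying flat; origin under its centre. Leave alone
- slide_box: flat grey and white slide box, 95 x 175 x 35 mm; origin under its centre. Leave alone
- phone: black phone lying flat, 75 x 150 x 9 mm; origin under its centre. Leave alone
Not all that is in view belongs to the job. What is shaped like the stand but blue is not meant.

How it is judged:
By the outcome, as a careful person would: the job done as asked, in the order asked, and still so for the second after the job is handed in, with the robot touching nothing.
It also fails if it takes over 58 s, if anything falls off the work surface, if the arm or the gripper's body presses on something with over 40 N, if the wrist force passes 120 N, or if a joint passes its speed limit or range.

ROBOT

A 6-joint arm with a two-finger parallel gripper is mounted at the origin on the work surface. World frame = base frame: x ahead of the robot, y to its left, z up, the work surface at z = 0. Lengths are in m, angles in rad, forces in N, time in s.
With the tool pointing down it reaches from about 0.375 to 0.925 m from the base axis. Payload 5.7 kg.
Tool frame: the origin (TCP) lies at the centre of the arm's flange, where the gripper is bolted on; the fingertips stand manip.finger_overhang ahead of it and the grasp point (between the pads) lies 155 mm ahead of it (manip.finger_overhang is the distance from the TCP to the fingertips, in m); z points along the fingers, y is the direction in which the jaws open and shut (so a half turn about z gives the same grasp; the last joint's range is limited). The gripper opens to 85 mm and grips with 20 to 120 N. Pads are 22 mm wide; open, the fingers measure 114 mm over their backs; the gripper's body (76 mm by 85 mm) begins 54 mm behind the grasp point. The pads swing forward as they close: fully open they stand 13 mm farther back than shut.
Start: joints at [1.089, 0.359, 1.51, -0, 1.272, -0.115], TCP at [0.215, 0.56, 0.405] pointing down, gripper open.
Joint ranges: [-2.97, 2.97], [-1.01, 2.36], [0.21, 2.38], [-0.96, 4.11], [0.2, 2.71], [-2.98, 2.98]. Speed limits (rad/s): [2.39, 2.39, 3.14, 3.14, 3.14, 3.14].

INTERFACE

Orientations are given as a rotation vector (axis times angle).
In Python, from cell import manip gives the robot as it stands.
- The arm moves only by the tool send_rows, never from a script. Its argument "deltas" is a list of rows, each a list of 5 numbers: the shift along the tool's x, y, z in m, then the turn about the tool's z in rad, then the opening in per cent of the stroke, from 0 (shut) to 100 (fully open). A call has 1 to 12 rows; each row shifts and turns the pose as measured when the row begins, along the tool's axes as they then stand; what a row does not reach is not made up. A row lasts 1/12 s, in which the tool goes at most 41.7 mm and 7.16 degrees, less where a joint would pass 70% of its speed; a pose out of reach is approached as far as the arm can. A call with a gripper value outside its range is refused whole. The fingers move at their own pace and stop on an object; "squeeze" is the grip in N (left out, the last holds). Time passes only in rows, so rows that do not move let the fingers close. It gives the time, the measured TCP pose, the force and the opening at its end, in the units of the state.
- manip.read_state(): the state, without advancing time (a new reading comes with each control period).
- manip.grab_frame(name): name is "side" or "top"; returns the picture (420x560x3 uint8, red, green, blue); there is no depth.
- manip.camera_model(name): a dict with "camera_matrix" (3x3 intrinsics, pixels), "extrinsics" (4x4, takes a point from camera to world coordinates). Camera axes: x right, y down, z forward; pixel columns grow to the right and rows downward; lengths in m; the calibration is good to about 2 mm. A picture is of the moment at which its call begins. camera_model takes no time and is no camera call.
- manip.close_job(): hands the job in, once; it reports no verdict.
The state is a dict: "t": time; "joint_positions": joint angles; "qvel": joint speeds; "tau": joint torques, N m; "position": TCP position; "ee_rot": TCP orientation; "contact_force": force on the tool from outside, world axes, zero at the start; "wrist_torque": the same for the moment, N m; "width": opening from 0.0 (shut) to 1.0 (fully open).
Only numpy, scipy, OpenCV 4.12 (cv2) and the standard library are available. Lean on these libraries where they do the work, as an engineer would, in place of code of your own. Each camera call takes 0.05 s, during which the arm holds its last target.

## Working session

There is one attempt and no reset: what is moved stays moved. The work goes in short steps, Python scripts to look and compute and a tool call to move; the robot and the scene stay as the last step left them, time stands still between calls to the robot, and variables do not carry over. Pictures are saved under pics/ and viewed, and the job is handed in when it is done.

Besides the shell and the picture viewer there is one more tool, called after "Emit:" in YAML: its name, and indented under it one key for each argument. send_rows: Moves the arm, as the interface text tells. Its arguments: {"type":"object","properties":{"deltas":{"type":"array"},"squeeze":{"type":"number"}},"required":["deltas"]}

```bash
ls; mkdir -p pics; python3 - <<'E'
from cell import manip
import cv2
print(manip.read_state(), manip.finger_overhang)
for n in("side","top"):
    m=manip.camera_model(n);print(n,m)
    cv2.imwrite(f"pics/{n}0.png",manip.grab_frame(n)[:,:,::-1])
E
```

```text
pics
{'t': 0.0, 'joint_positions': array([ 1.08890400e+00,  3.59493116e-01,  1.51147556e+00, -1.18373975e-05,
        1.27248081e+00, -1.15078390e-01]), 'qvel': array([-1.71749152e-03, -2.01664605e-03, -6.33284830e-04, -1.37337136e-04,
        8.15845023e-04,  8.88458073e-06]), 'tau': array([ 1.66601796e-03, -5.27651203e+01, -2.78621811e+01, -3.54383769e-05,
        1.33452044e-02, -4.09177034e-06]), 'position': array([0.21500678, 0.55974888, 0.40384395]), 'ee_rot': array([-5.72861860e-01, -3.08837550e+00,  2.79248238e-03]), 'contact_force': array([ 0.79298706, -0.53915757, -0.25877529]), 'wrist_torque': array([ 0.02391606, -0.01511639,  0.0178663 ]), 'width': 0.9970790766448842} 0.1734
side {'camera_matrix': array([[440.8754482 ,   0.        , 273.87463917],
       [  0.        , 440.8754482 , 209.41725378],
       [  0.        ,   0.        ,   1.        ]]), 'extrinsics': array([[-0.28235258,  0.85504491, -0.43494278,  1.09540379],
       [ 0.95926666,  0.25599726, -0.11946919,  0.2498354 ],
       [ 0.00919264, -0.45095854, -0.89249756,  1.32917246],
       [ 0.        ,  0.        ,  0.        ,  1.        ]])}
top {'camera_matrix': array([[396.10825593,   0.        , 275.63399852],
       [  0.        , 396.10825593, 206.00535872],
       [  0.        ,   0.        ,   1.        ]]), 'extrinsics': array([[-0.01644442, -0.99087988,  0.13374093,  0.38383878],
       [-0.99985598,  0.0168577 ,  0.00195828,  0.07620178],
       [-0.00419499, -0.13368947, -0.99101439,  1.08842537],
       [ 0.        ,  0.        ,  0.        ,  1.        ]])}
```

View pics/side0.png

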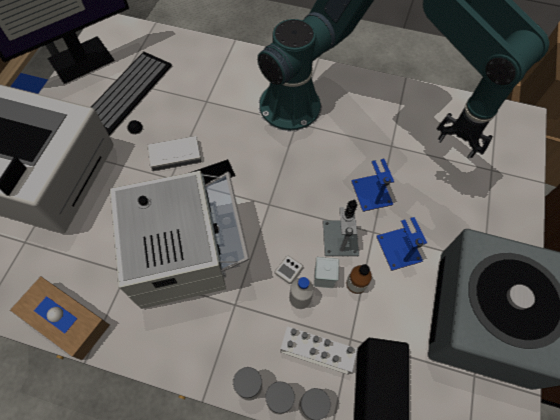

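View pics/top0.png

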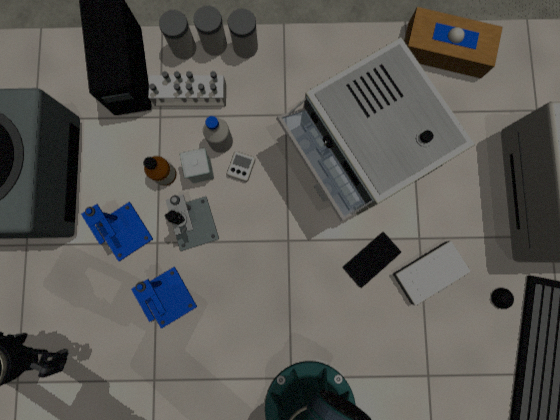

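```bash
cat > h.py <<'E'
import numpy as np, cv2
from cell import manip
def cam(n):
    m=manip.camera_model(n); return np.array(m["camera_matrix"]),np.array(m["extrinsics"])
def plane(n,uv,z):
    K,E=cam(n); d=E[:3,:3]@np.linalg.inv(K)@np.array([uv[0],uv[1],1.]); o=E[:3,3]
    return o+d*(z-o[2])/d[2]
def proj(n,p):
    K,E=cam(n); q=K@(E[:3,:3].T@(np.array(p)-E[:3,3])); return q[:2]/q[2]
def tri(us,ut):
    A=[];b=[]
    for n,uv in(("side",us),("top",ut)):
        K,E=cam(n); d=E[:3,:3]@np.linalg.inv(K)@np.array([uv[0],uv[1],1.]); d/=np.linalg.norm(d)
        P=np.eye(3)-np.outer(d,d); A.append(P); b.append(P@E[:3,3])
    x,r,_,_=np.linalg.lstsq(np.vstack(A),np.hstack(b),rcond=None); return x,np.sqrt(r)
def crop(src,u0,v0,w,h,s,out,g=0.55):
    im=cv2.imread(src) if isinstance(src,str) else src
    c=im[v0:v0+h,u0:u0+w]; c=(255*(c/255.)**g).astype(np.uint8)
    c=cv2.resize(c,None,fx=s,fy=s,interpolation=cv2.INTER_CUBIC)
    st=20 if s<6 else 10
    for u in range(-(-u0//st)*st,u0+w,st): cv2.putText(c,str(u),(int((u-u0)*s),10),0,.35,(0,0,255),1); cv2.line(c,(int((u-u0)*s),12),(int((u-u0)*s),18),(0,0,255),1)
    for v in range(-(-v0//st)*st,v0+h,st): cv2.putText(c,str(v),(0,int((v-v0)*s)+4),0,.35,(0,0,255),1); cv2.line(c,(24,int((v-v0)*s)),(30,int((v-v0)*s)),(0,0,255),1)
    cv2.imwrite(out,c)
E
python3 - <<'E'
from h import *
crop("pics/top0.png",140,170,100,90,6.6,"pics/t_stand.png")
crop("pics/side0.png",310,190,100,80,7,"pics/s_stand.png")
crop("pics/top0.png",270,80,120,145,4,"pics/t_oven.png")
crop("pics/side0.png",180,150,90,130,4.5,"pics/s_oven.png")
E
```

```text
(no output)
```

View pics/t_stand.png

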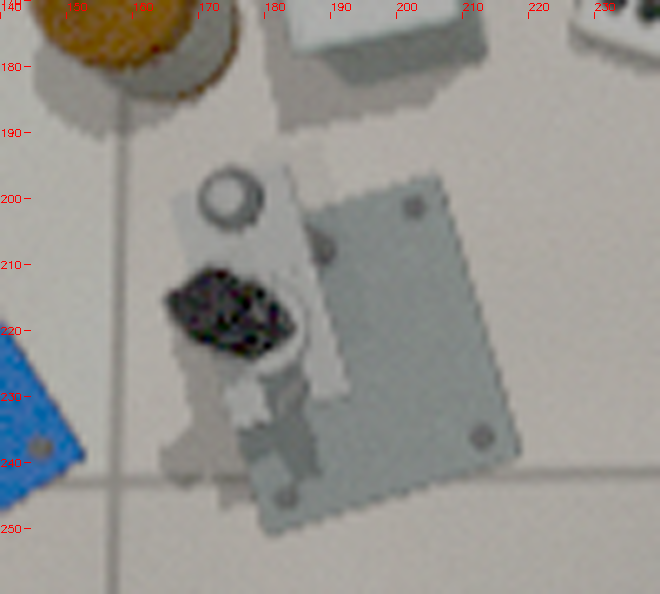

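View pics/s_stand.png

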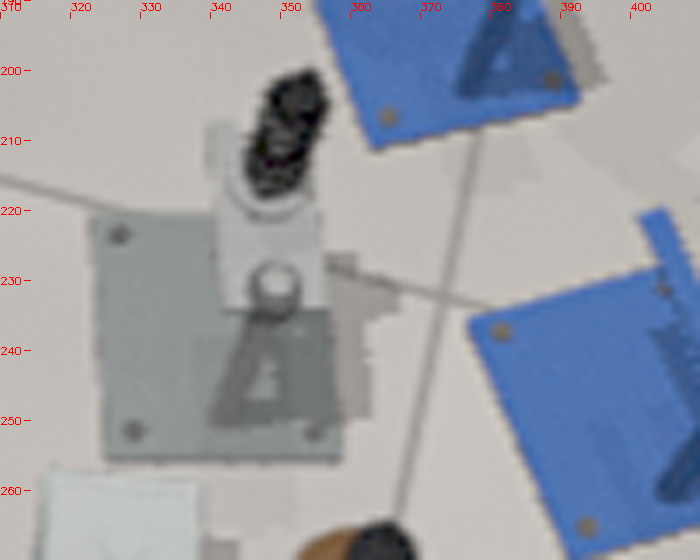

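View pics/t_oven.png

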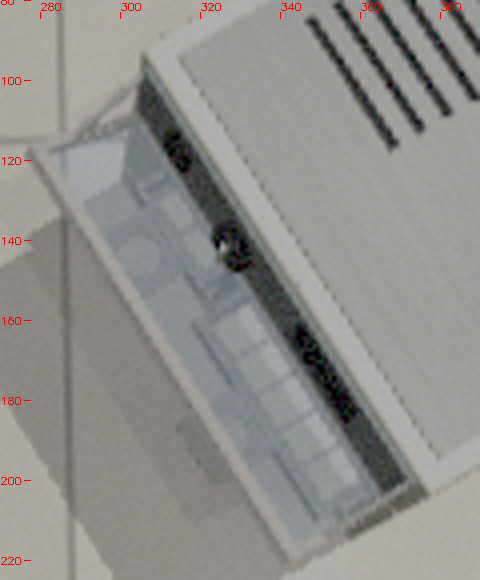

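View pics/s_oven.png

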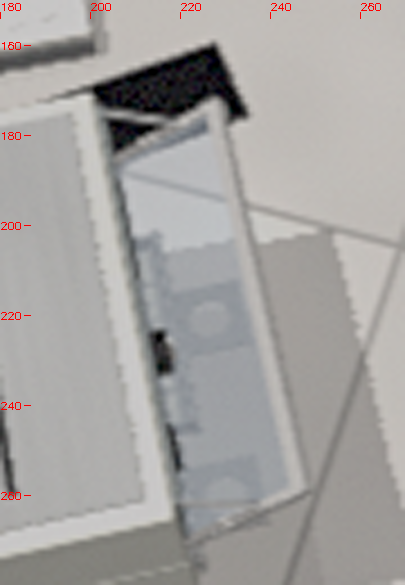

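```bash
python3 - <<'E'
from h import *
print("flap A",tri((225,171),(340,221)),"B",tri((248,260),(277,118)))
print("wide tri",tri((226,221),(327,188.5)),"narrow",tri((232,257),(302.5,143)))
print(plane("top",(327,188.5),.075),plane("side",(226,221),.075))
print(plane("top",(302.5,143),.075),plane("side",(232,257),.075))
# roof front corners z .24
print(plane("top",(304,94),.24),plane("top",(377,204),.24))
print(plane("top",(276,118),.206),plane("top",(341,222),.206))
# stand: base corners z 8mm
for uv in((206,197),(219,238),(181,251)): print("base",plane("top",uv,.008))
for uv in((322,221),(325,255),(358,255)): print("bases",plane("side",uv,.008))
print("post top",tri((349,231),(175,199.5)))
print("prong corners top z155",[plane("top",uv,.155) for uv in((191.5,229),(176,234))], [plane("side",uv,.155) for uv in((340,207.5),)])
print("handle",tri((349.5,209),(175,218)))
E
```

```text
flap A (array([ 0.4675543 , -0.07026393,  0.20842137]), array([0.00756579])) B (array([0.71173815, 0.07283134, 0.19658059]), array([0.00215459]))
wide tri (array([ 0.56460023, -0.05420963,  0.06995517]), array([0.00329341])) narrow (array([0.68123133, 0.00779763, 0.09298112]), array([0.00277681]))
[ 0.56418023 -0.05586245  0.075     ] [ 0.56647087 -0.05065048  0.075     ]
[0.6870574 0.0045977 0.075    ] [0.67491305 0.00626548 0.075     ]
[0.7510986  0.00999261 0.24      ] [ 0.4989827  -0.14116093  0.24      ]
[0.70867254 0.07371331 0.206     ] [ 0.46438685 -0.06748283  0.206     ]
base [0.55802123 0.2702869  0.008     ]
base [0.44433002 0.23404994 0.008     ]
base [0.4108321 0.3371168 0.008    ]
bases [0.4470601  0.23808923 0.008     ]
bases [0.56121909 0.27552268 0.008     ]
bases [0.53103914 0.37674291 0.008     ]
post top (array([0.52892766, 0.32023085, 0.15499342]), array([0.00342058]))
prong corners top z155 [array([0.45840153, 0.27760168, 0.155     ]), array([0.44720696, 0.31403543, 0.155     ])] [array([0.4602083 , 0.28059694, 0.155     ])]
handle (array([0.48041756, 0.30641573, 0.197808  ]), array([0.00057509]))
```

```bash
python3 - <<'E'
from h import *
print("post",plane("top",(175,199.5),.167),plane("side",(349,230.5),.167))
s=np.array([.4785,.3055]);a=np.radians(18)
ex=np.array([np.cos(a),np.sin(a)]);ey=np.array([-ex[1],ex[0]])
for d in(-20,0,20):
    t=ey*np.cos(np.radians(d))-ex*np.sin(np.radians(d))
    p=[*(s+.029*t),.026]; print(d,proj("top",p),proj("side",p))
for p in([*s,.161],[*s,.201],[*s,.241],[*s,.05]): print(proj("top",p),proj("side",p))
crop("pics/top0.png",160,190,40,60,10,"pics/t2.png",.4)
crop("pics/side0.png",330,195,40,60,10,"pics/s2.png",.4)
E
```

```text
post [0.52767692 0.31473304 0.167     ] [0.53225095 0.32145367 0.167     ]
-20 [180.76247896 225.17150923] [349.31206786 235.08799241]
0 [181.22574084 228.8629859 ] [349.52875725 232.25810281]
20 [182.93442126 232.14055163] [348.66984277 229.46945133]
[179.2069765  220.47571988] [347.17355348 214.00323474]
[174.84997241 218.74518537] [349.36413106 207.86324127]
[170.08797329 216.85379311] [351.68157378 201.36765614]
[189.56164055 224.58843198] [341.6784778 229.4054415]
```

View pics/t2.png

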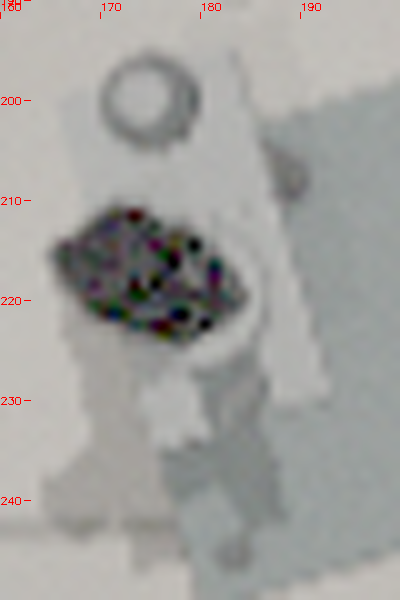

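View pics/s2.png

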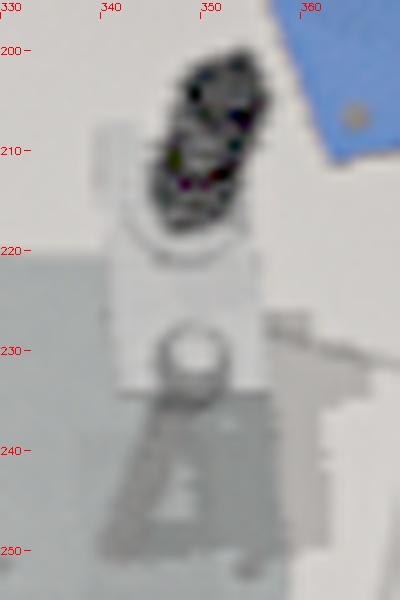

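```bash
python3 - <<'E'
from h import *
for n,(u0,v0,w,h) in {"top":(155,200,40,35),"side":(335,192,35,35)}.items():
    im=cv2.imread(f"pics/{n}0.png")[v0:v0+h,u0:u0+w].max(2)
    S=8
    b=cv2.resize(im,None,fx=S,fy=S,interpolation=cv2.INTER_LINEAR)
    b=cv2.GaussianBlur(b,(0,0),5)
    _,m=cv2.threshold(b,70,255,cv2.THRESH_BINARY_INV)
    c=max(cv2.findContours(m,cv2.RETR_EXTERNAL,cv2.CHAIN_APPROX_NONE)[0],key=cv2.contourArea)
    hl=cv2.convexHull(c)
    for z in (9,):
        p=cv2.approxPolyDP(hl,z,True)[:,0]/S+[u0+.5/S-.5,v0+.5/S-.5]
    print(n,p.round(1).tolist())
    o=cv2.cvtColor(cv2.resize(im,None,fx=S,fy=S,interpolation=cv2.INTER_CUBIC),cv2.COLOR_GRAY2BGR)
    o=(255*(o/255.)**.5).astype(np.uint8)
    cv2.drawContours(o,[((p-[u0-.5,v0-.5])*S).astype(int)],-1,(0,0,255),1); cv2.imwrite(f"pics/hnd_{n}.png",o)
# predicted hull for hook yaw offsets
s=np.array([.479,.306])
for th in(-92,-82,-72,-62,-52):
    a=np.radians(th);ex=np.array([np.cos(a),np.sin(a)]);ey=np.array([-ex[1],ex[0]])
    for n in("top","side"):
        P=np.array([proj(n,[*(s+i*.011*ex+j*.010*ey),z]) for z in(.161,.241) for i in(-1,1) for j in(-1,1)],np.float32)
        print(th,n,cv2.convexHull(P)[:,0].round(1).tolist())
E
```

```text
top [[170.9, 209.6], [180.6, 213.2], [184.3, 218.7], [183.4, 221.2], [175.4, 225.8], [168.2, 221.9], [164.6, 214.8]]
side [[354.2, 199.7], [356.4, 205.3], [353.2, 215.8], [346.7, 217.9], [344.3, 212.2], [347.6, 202.8]]
-92 top [[183.89999389648438, 216.10000610351562], [183.5, 224.60000610351562], [174.10000610351562, 224.39999389648438], [164.5, 221.1999969482422], [165.0, 211.89999389648438], [175.1999969482422, 212.10000610351562]]
-92 side [[356.5, 199.6999969482422], [354.79998779296875, 205.6999969482422], [350.1000061035156, 218.1999969482422], [342.8999938964844, 216.0], [344.5, 210.3000030517578], [348.8999938964844, 197.5]]
-82 top [[184.1999969482422, 223.6999969482422], [174.89999389648438, 225.1999969482422], [165.3000030517578, 222.0], [164.1999969482422, 212.89999389648438], [174.39999389648438, 211.3000030517578], [183.10000610351562, 215.39999389648438]]
-82 side [[356.0, 199.0], [355.5, 205.1999969482422], [350.79998779296875, 217.6999969482422], [343.29998779296875, 216.6999969482422], [343.79998779296875, 210.6999969482422], [348.1000061035156, 197.89999389648438]
[... 725 characters left out ...]
62 side [[356.6000061035156, 204.0], [351.79998779296875, 216.5], [344.6000061035156, 217.8000030517578], [342.79998779296875, 211.89999389648438], [347.1000061035156, 199.1999969482422], [354.6000061035156, 197.8000030517578]]
-52 top [[185.3000030517578, 220.60000610351562], [177.8000030517578, 226.5], [168.60000610351562, 223.39999389648438], [163.0, 216.1999969482422], [171.1999969482422, 209.89999389648438], [180.1999969482422, 214.10000610351562]]
-52 side [[356.8999938964844, 203.1999969482422], [352.1000061035156, 215.8000030517578], [345.3999938964844, 218.3000030517578], [342.5, 212.60000610351562], [346.70001220703125, 199.89999389648438], [353.79998779296875, 197.39999389648438]]
```

View pics/hnd_top.png

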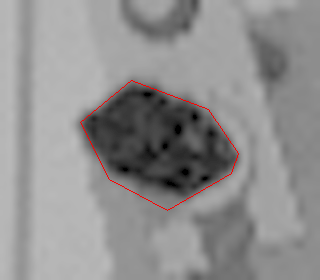

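View pics/hnd_side.png

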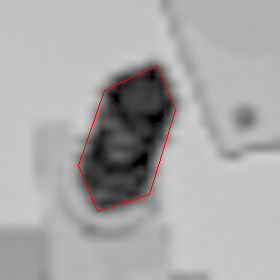

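Emit:
send_rows:
  deltas:
    - [0,0,-0.02,0.1,100]
    - [0,0,-0.02,0.1,100]
    - [0,0,0,0.1,100]
    - [0,0,0,0.1,100]
    - [0,0,0,0.1,100]
    - [0,0,0,0.1,100]
  squeeze: 60

```text
t: 0.6
position: [0.2145, 0.5588, 0.4424]
ee_rot: [1.494, 2.763, -0.015]
contact_force: [0.4, -0.5, -0.7]
width: 1.001
```

```bash
cat >> h.py <<'E'
from scipy.spatial.transform import Rotation as R
def st():
    s=manip.read_state(); M=R.from_rotvec(s["ee_rot"]).as_matrix()
    y=np.degrees(np.arctan2(M[1,1],M[0,1]))
    print("t %.2f"%s["t"],"tcp",s["position"].round(4),"jaw heading %.1f"%y,"tilt %.2f"%np.degrees(np.arccos(-M[2,2])),"F",s["contact_force"].round(1),"w %.3f"%s["width"])
    return s,M,y
def go(p,head=None):
    s,M,y=st(); print("delta tool",(M.T@(np.array(p)-s["position"])).round(4), "turn",None if head is None else round(np.radians((y-head+90)%180-90),3))
E
python3 -c "
from h import *
go([.4804,.3064,.44],36)"
```

```text
t 0.60 tcp [0.2145 0.5588 0.4424] jaw heading 33.2 tilt 0.53 F [ 0.4 -0.5 -0.7] w 1.001
delta tool [-0.3568  0.0843  0.0033] turn -0.049
```

Emit:
send_rows:
  deltas:
    - [-0.02,0.005,0,-0.025,100]
    - [-0.035,0.008,0,-0.025,100]
    - [-0.038,0.009,0,0,100]
    - [-0.038,0.009,0,0,100]
    - [-0.038,0.009,0,0,100]
    - [-0.038,0.009,0,0,100]
    - [-0.038,0.009,0,0,100]
    - [-0.038,0.009,0,0,100]
    - [-0.034,0.008,0,0,100]
    - [-0.02,0.005,0,0,100]
    - [0,0,0,0,100]

```text
t: 1.52
position: [0.4841, 0.3213, 0.4376]
ee_rot: [-1.421, -2.798, 0.024]
contact_force: [0.4, -0.1, -0.0]
width: 1.003
```

```bash
python3 -c "
from h import *
go([.4804,.3064,.358],36)"
```

```text
t 1.52 tcp [0.4841 0.3213 0.4376] jaw heading 36.2 tilt 0.88 F [ 0.4 -0.1 -0. ] w 1.003
delta tool [-0.0096 -0.0106  0.0798] turn 0.003
```

Emit:
send_rows:
  deltas:
    - [-0.008,-0.009,0,0,100]
    - [-0.002,-0.002,0,0,100]
    - [0,0,0,0,100]

```text
t: 1.77
position: [0.4804, 0.3049, 0.4365]
ee_rot: [-1.423, -2.794, 0.027]
contact_force: [-0.7, -0.2, 1.3]
width: 1.004
```

```bash
python3 -c "
from h import *
go([.4804,.3064,.358],36)
s,M,y=st(); print(M.round(4)); print('grasp pt',s['position']+.155*M[:,2])
for n in ('side','top'):
    im=manip.grab_frame(n)[:,:,::-1].copy()
    cv2.imwrite('pics/%s1.png'%n,im)
crop('pics/side1.png',290,110,130,150,4,'pics/s1c.png')
crop('pics/top1.png',120,150,130,130,4,'pics/t1c.png')
"
```

```text
t 1.77 tcp [0.4804 0.3049 0.4365] jaw heading 36.0 tilt 1.04 F [-0.7 -0.2  1.3] w 1.004
delta tool [0.0014 0.0022 0.0784] turn 0.001
t 1.77 tcp [0.4804 0.3049 0.4365] jaw heading 36.0 tilt 1.04 F [-0.7 -0.2  1.3] w 1.004
[[-0.5884  0.8085 -0.0129]
 [ 0.8086  0.5882 -0.0127]
 [-0.0027 -0.0179 -0.9998]]
grasp pt [0.47843588 0.30294056 0.28150197]
```

View pics/s1c.png

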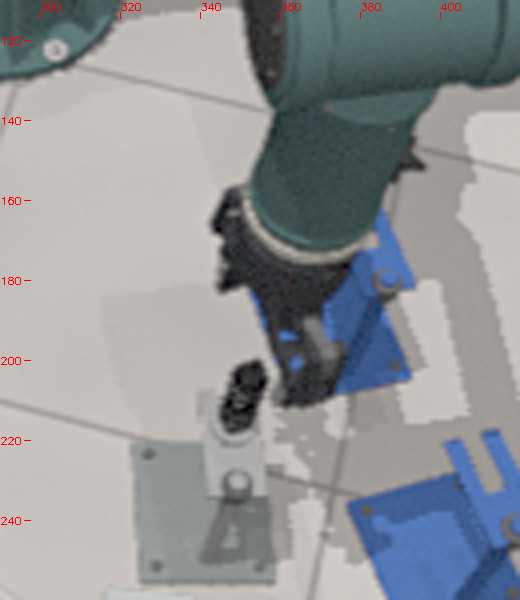

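View pics/t1c.png

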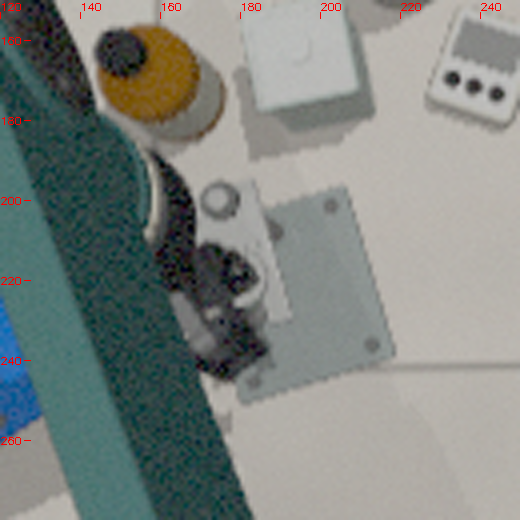

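```bash
python3 -c "
from h import *
go([.4824,.3085,.358],36)"
```

```text
t 1.87 tcp [0.4803 0.3056 0.4366] jaw heading 36.1 tilt 1.02 F [-0.6 -0.5  0.3] w 1.003
delta tool [0.0013 0.0048 0.0785] turn 0.002
```

Emit:
send_rows:
  deltas:
    - [0.001,0.004,0.015,0,100]
    - [0,0.001,0.025,0,100]
    - [0,0,0.025,0,100]
    - [0,0,0.012,0,100]
    - [0,0,0.003,0,100]

```text
t: 2.28
position: [0.4801, 0.3137, 0.3575]
ee_rot: [-1.413, -2.804, 0.014]
contact_force: [0.4, -0.0, 1.0]
width: 1.001
```

```bash
python3 -c "
from h import *
go([.4824,.3085,.358],36)
s,M,y=st(); print('grasp pt',s['position']+.155*M[:,2])"
```

```text
t 2.28 tcp [0.4801 0.3137 0.3575] jaw heading 36.5 tilt 0.52 F [ 0.4 -0.   1. ] w 1.001
delta tool [-0.0055 -0.0013 -0.0005] turn 0.009
t 2.28 tcp [0.4801 0.3137 0.3575] jaw heading 36.5 tilt 0.52 F [ 0.4 -0.   1. ] w 1.001
grasp pt [0.47925694 0.31254922 0.20250257]
```

Emit:
send_rows:
  deltas:
    - [-0.006,-0.001,0,0,100]
    - [0,0,0,0,100]

```text
t: 2.45
position: [0.4816, 0.3093, 0.3569]
ee_rot: [-1.408, -2.805, 0.017]
contact_force: [0.5, 0.3, 0.6]
width: 1.0
```

```bash
python3 -c "
from h import *
s,M,y=st(); g=s['position']+.155*M[:,2]; print('grasp pt',g, M.T@(np.array([.4804,.3064,.203])-g))"
```

```text
t 2.45 tcp [0.4816 0.3093 0.3569] jaw heading 36.7 tilt 0.64 F [0.5 0.3 0.6] w 1.000
grasp pt [0.48035913 0.30801276 0.20193633] [-0.00131951 -0.00094258 -0.00105094]
```

Emit:
send_rows:
  deltas:
    - [-0.001,-0.001,0,0,50]
    - [0,0,0,0,30]
    - [0,0,0,0,0]
    - [0,0,0,0,0]
    - [0,0,0,0,0]
    - [0,0,0,0,0]
    - [0,0,0,0,0]
    - [0,0,0,0,0]
  squeeze: 20

```text
t: 3.12
position: [0.4823, 0.3084, 0.3614]
ee_rot: [1.409, 2.807, -0.007]
contact_force: [-0.2, 0.0, -1.6]
width: 0.229
```

```bash
python3 -c "
from h import *
s,M,y=st(); g=s['position']+.155*M[:,2]; print('grasp pt',g, M.T@(np.array([.4804,.3064,.203])-g),s['width']*85)
for n in ('side','top'):
    im=manip.grab_frame(n)[:,:,::-1].copy()
    cv2.imwrite('pics/%s2.png'%n,im)
crop('pics/side2.png',300,150,100,110,5,'pics/s2c.png')
crop('pics/top2.png',140,170,100,100,5,'pics/t2c.png')
"
```

```text
t 3.12 tcp [0.4823 0.3084 0.3614] jaw heading 36.7 tilt 0.28 F [-0.2  0.  -1.6] w 0.229
grasp pt [0.48213034 0.30769759 0.20643942] [ 3.59834338e-06 -2.14956918e-03  3.44771950e-03] 19.47663107716703
```

View pics/s2c.png

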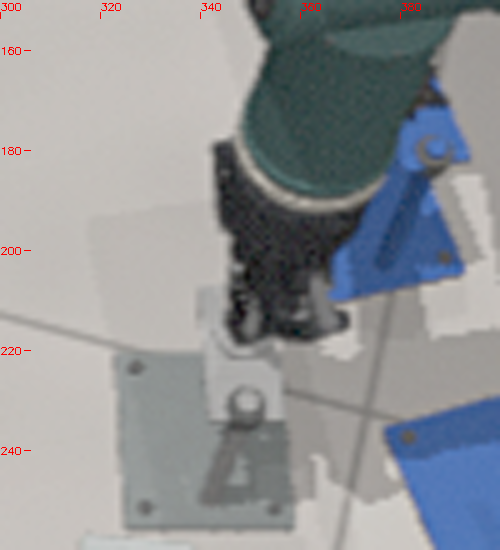

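View pics/t2c.png

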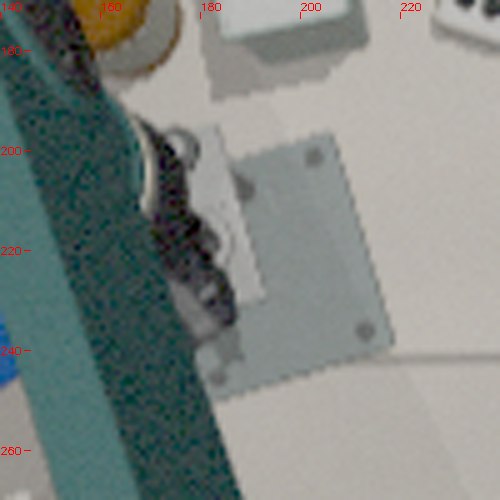

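Emit:
send_rows:
  deltas:
    - [0,0,-0.01,0.04,0]
    - [0,0,-0.015,0.06,0]
    - [0,0,-0.015,0.06,0]
    - [0,0,-0.012,0.06,0]
    - [0,0,-0.006,0.06,0]
    - [0,0,0,0.04,0]
    - [0,0,0,0,0]

```text
t: 3.8
position: [0.4816, 0.3083, 0.4194]
ee_rot: [-1.857, -2.532, 0.016]
contact_force: [0.4, 0.1, -1.9]
width: 0.233
```

```bash
python3 -c "
from h import *
s,M,y=st(); g=s['position']+.155*M[:,2]; print('grasp pt',g, s['width']*85)
print(M.T@(np.array([.4805,.3064,.262])-g))
for n in ('side','top'):
    im=manip.grab_frame(n)[:,:,::-1].copy()
    cv2.imwrite('pics/%s3.png'%n,im)
crop('pics/side3.png',300,150,100,110,5,'pics/s3c.png')
crop('pics/top3.png',140,170,100,100,5,'pics/t3c.png')
"
```

```text
t 3.80 tcp [0.4816 0.3083 0.4194] jaw heading 17.5 tilt 0.58 F [ 0.4  0.1 -1.9] w 0.233
grasp pt [0.48052072 0.30719237 0.26437587] 19.767269230360927
[-0.00073812 -0.00023656  0.00238165]
```

View pics/s3c.png

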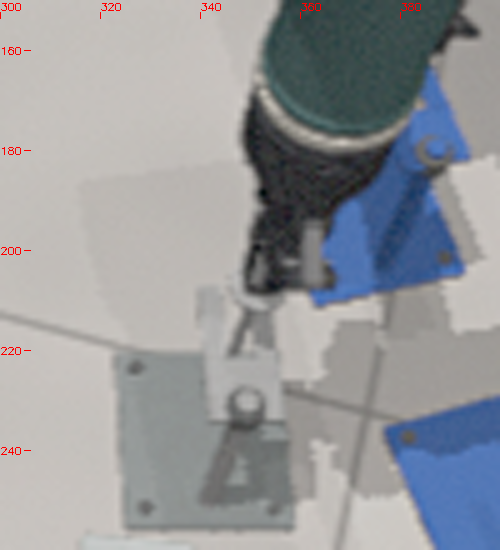

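View pics/t3c.png

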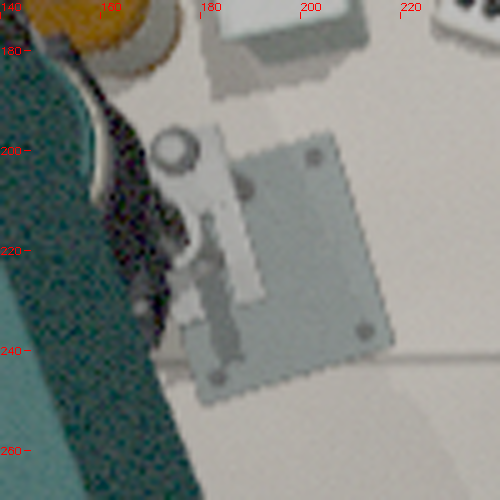

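Emit:
send_rows:
  deltas:
    - [0.006,0,0,0,0]
    - [0.009,0,0,0,0]
    - [0.009,0,0.001,0,0]
    - [0.009,0,0.002,0,0]
    - [0.009,0,0.004,0,0]
    - [0,0,0,0,0]
  squeeze: 20

```text
t: 4.4
position: [0.4676, 0.3511, 0.4099]
ee_rot: [1.85, 2.538, -0.022]
contact_force: [1.7, -1.9, -2.6]
width: 0.232
```

```bash
cat >> h.py <<'E'
def look(k,sb,tb,s=5):
    for n,b in(('side',sb),('top',tb)):
        if b is None: continue
        cv2.imwrite('pics/%s%s.png'%(n,k),manip.grab_frame(n)[:,:,::-1]); crop('pics/%s%s.png'%(n,k),*b,s,'pics/%s%sc.png'%(n[0],k))
def gp():
    s,M,y=st(); g=s['position']+.155*M[:,2]; print('grasp',g.round(4)); return s,M,y,g
E
python3 -c "
from h import *
gp()
look(4,(300,140,110,120),(140,170,100,100))
"
```

```text
t 4.40 tcp [0.4676 0.3511 0.4099] jaw heading 17.8 tilt 0.81 F [ 1.7 -1.9 -2.6] w 0.232
grasp [0.4664 0.3493 0.2549]
```

View pics/s4c.png

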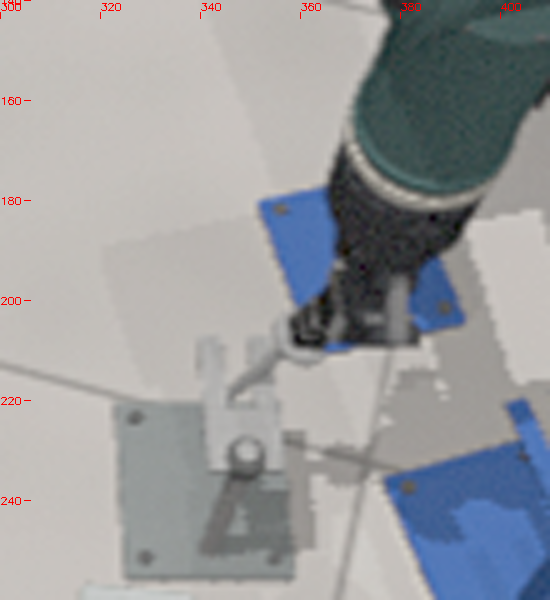

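View pics/t4c.png

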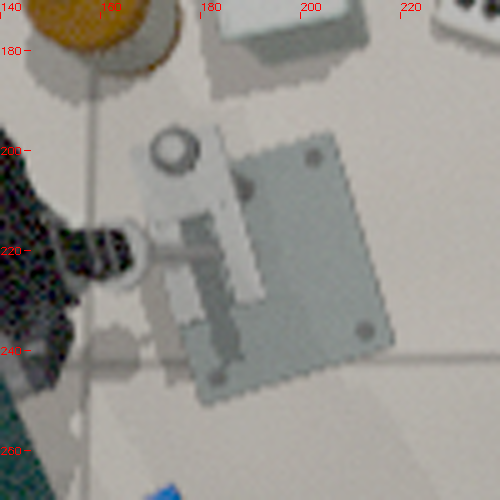

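Emit:
send_rows:
  deltas:
    - [0.008,0,0.004,0,0]
    - [0.008,0,0.004,0,0]
    - [0.008,0,0.005,0,0]
    - [0.006,0,0.004,0,0]
    - [0,0,0,0,0]

```text
t: 4.92
position: [0.4578, 0.381, 0.3917]
ee_rot: [1.851, 2.537, -0.022]
contact_force: [0.7, -2.0, 0.2]
width: 0.23
```

```bash
python3 -c "
from h import *
s,M,y,g=gp()
ey=np.array([-.309,.951]); print(ey@(g[:2]-[.4785,.3055]))
look(5,(300,140,110,120),(140,170,100,100))
"
```

```text
t 4.92 tcp [0.4578 0.381  0.3917] jaw heading 17.8 tilt 0.82 F [ 0.7 -2.   0.2] w 0.230
grasp [0.4567 0.3791 0.2367]
0.07672634732212857
```

View pics/s5c.png

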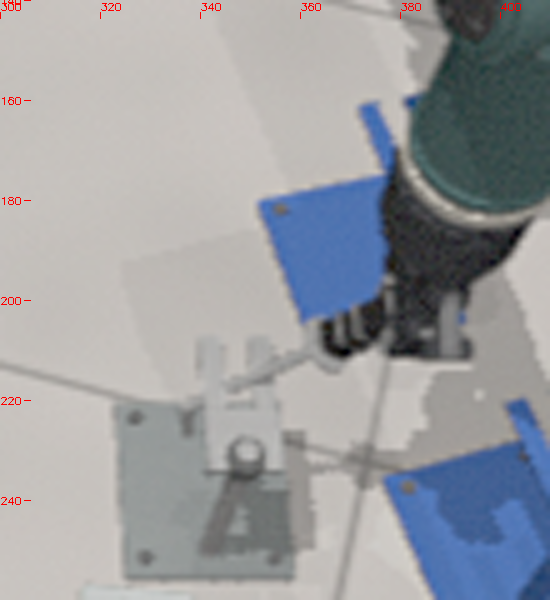

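View pics/t5c.png

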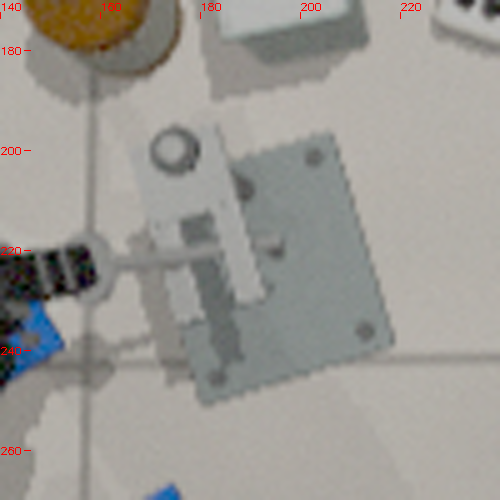

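```bash
python3 -c "
from h import *
crop('pics/side5.png',325,205,50,40,12,'pics/s5d.png',.5)
crop('pics/top5.png',155,205,50,35,12,'pics/t5d.png',.5)
b,_=tri((337.5,221.5),(194.5,217.8));t,_=tri((337.5,226.5),(194,221.2));print(b,t,np.linalg.norm(b-t))
c,_=tri((365.5,212),(158,223));print('collar',c)
d=c-b;print(np.linalg.norm(d),np.degrees(np.arctan2(np.linalg.norm(d[:2]),d[2])))
"
```

```text
[0.48849598 0.2820385  0.11459917] [0.48464627 0.28922182 0.07479998] 0.04062506207577882
collar [0.47032268 0.35135434 0.18408612]
0.09981678240388477 45.88147535348308
```

View pics/s5d.png

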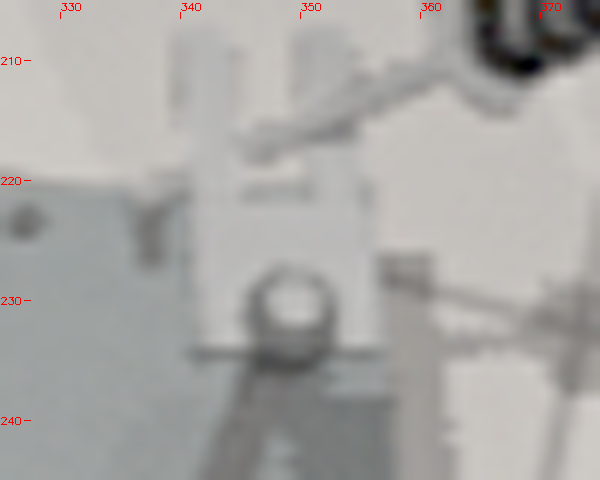

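View pics/t5d.png

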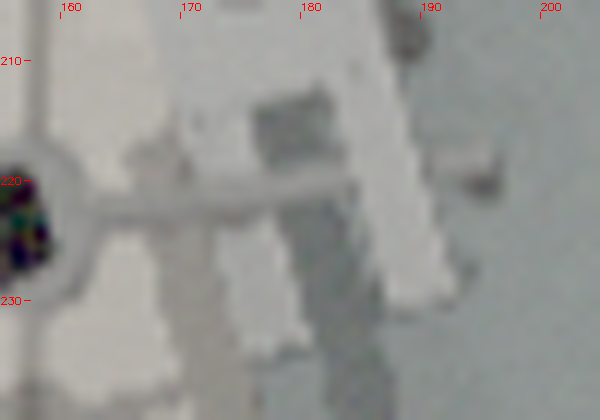

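Emit:
send_rows:
  deltas:
    - [-0.003,0,0,0,0]
    - [0,-0.01,0,0,0]
    - [0,-0.015,0,0,0]
    - [0,-0.018,0,0,0]
    - [0,-0.018,0,0,0]
    - [0,-0.015,0,0,0]
    - [0,-0.01,0,0,0]
    - [0,0,0,0,0]
  squeeze: 110

```text
t: 5.68
position: [0.3707, 0.348, 0.3925]
ee_rot: [-1.855, -2.53, 0.021]
contact_force: [-0.7, 0.0, -2.7]
width: 0.219
```

```bash
python3 -c "
from h import *
s,M,y,g=gp()
look(6,(300,120,120,120),(140,180,110,110))
"
```

```text
t 5.68 tcp [0.3707 0.348  0.3925] jaw heading 17.5 tilt 0.82 F [-0.7  0.  -2.7] w 0.219
grasp [0.3689 0.3467 0.2375]
```

View pics/s6c.png

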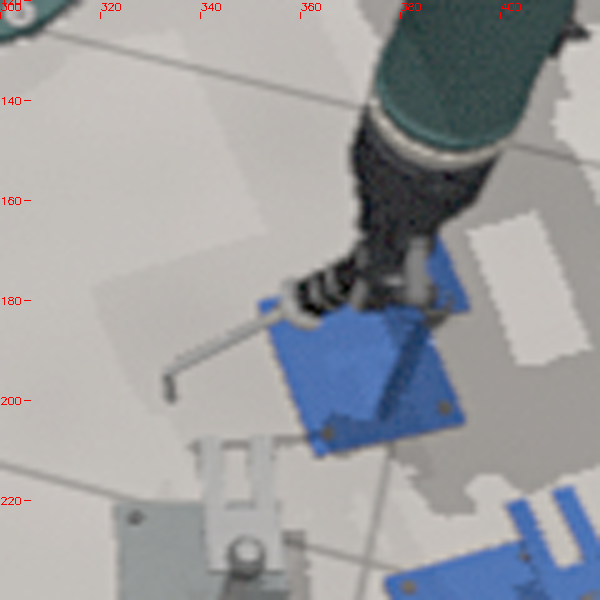

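View pics/t6c.png

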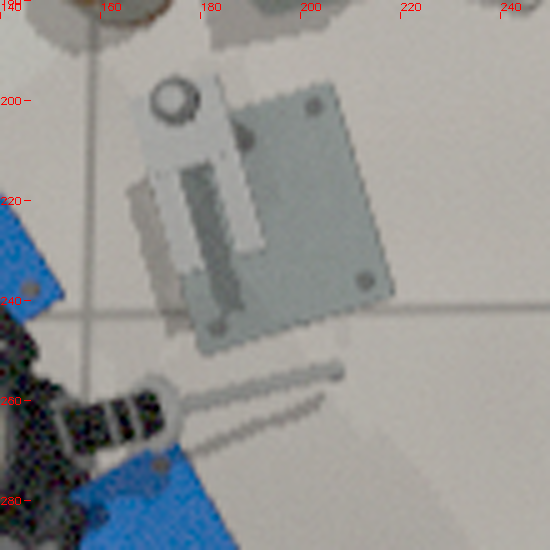

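```bash
python3 -c "
from h import *
s,M,y,g=gp()
crop('pics/side6.png',325,170,50,40,12,'pics/s6d.png',.5)
crop('pics/top6.png',165,240,50,35,12,'pics/t6d.png',.5)
b,r=tri((333.5,194.8),(206,253));t,r2=tri((334.2,199.3),(206.3,255.3));print(b,r,t,r2,np.linalg.norm(b-t))
print('tip-grasp',t-g, 'in tool',M.T@(t-g))
for th in(36,40,44):
  a=np.radians(th); v=np.array([.180*np.sin(a)-.029*np.cos(a),0,-(.180*np.cos(a)+.029*np.sin(a))]); h=-M[:,0]; p=g+h*v[0]+np.array([0,0,v[2]])
  bb=g+h*.156*np.sin(a)-np.array([0,0,.156*np.cos(a)])
  print(th,p,'tip',proj('side',p),proj('top',p),'bend',proj('side',bb),proj('top',bb))
"
```

```text
t 5.78 tcp [0.3727 0.3488 0.3928] jaw heading 17.5 tilt 0.66 F [-0.2  1.2 -2.3] w 0.217
grasp [0.3713 0.3477 0.2379]
[0.40190396 0.25107749 0.11647739] [0.00182102] [0.39675985 0.25686465 0.0803846 ] [0.00202339] 0.036913980766546006
tip-grasp [ 0.02543868 -0.09087374 -0.15747051] in tool [-0.09367832 -0.00135853  0.15787543]
36 [0.39608119 0.26921016 0.07552004] tip [337.33937631 200.83793223] [201.22912713 255.83800468] bend [335.97201704 195.44587437] [202.04329637 254.48557343]
40 [0.39943304 0.25857953 0.08170521] tip [334.14099011 199.97932533] [204.98258666 254.4082133 ] bend [333.53161876 194.44958851] [204.89257921 253.32708058]
44 [0.40264793 0.24838327 0.08865113] tip [331.08858225 198.99963235] [208.55368295 253.01495266] bend [331.24885965 193.35254496] [207.54466174 252.21326441]
```

View pics/s6d.png

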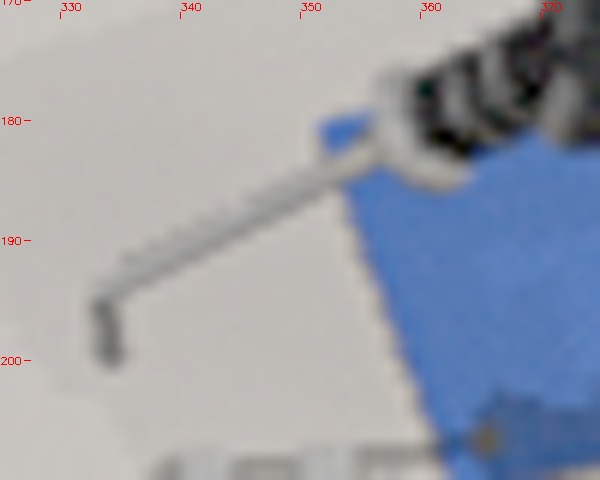

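View pics/t6d.png

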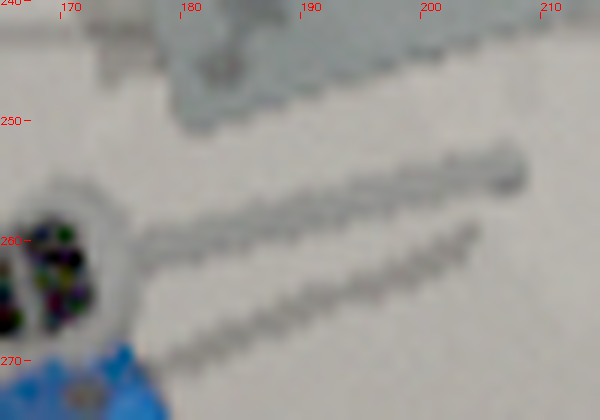

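```bash
python3 -c "
from h import *
for n in('side','top'):
    im=cv2.imread('pics/%s6.png'%n)
    b=(200,195,60,80) if n=='side' else (290,120,60,80)
    c=im[b[1]:b[1]+b[3],b[0]:b[0]+b[2]]; g=cv2.cvtColor(c,cv2.COLOR_BGR2GRAY); g=cv2.createCLAHE(6,(2,2)).apply(g)
    cv2.imwrite('pics/h.png',cv2.cvtColor(g,cv2.COLOR_GRAY2BGR)); crop('pics/h.png',0,0,b[2],b[3],7.5,'pics/h_%s.png'%n,1)
"
```

```text
(no output)
```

View pics/h_side.png

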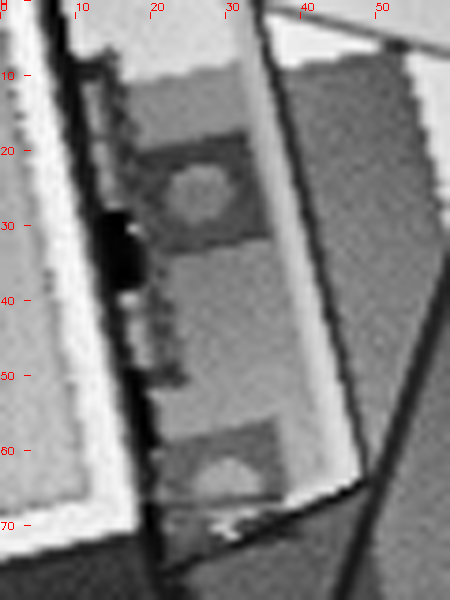

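View pics/h_top.png

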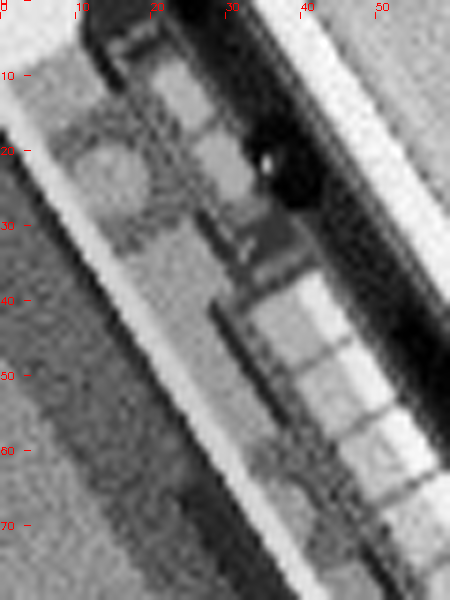

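```bash
python3 -c "
from h import *
print('wide',plane('side',(226.2,220.3),.075),plane('top',(326.2,188.2),.075))
print('narrow',plane('side',(230.2,258.5),.075),plane('top',(304.2,143),.075))
w=plane('side',(226.2,220.3),.075)
c=[plane('side',(199.7+u,194.7+v),.075) for u,v in((18,20.5),(32,17),(35.5,31.5),(21,34.5))]
print(np.mean(c,0)); e=c[2]+c[3]-c[0]-c[1]; print(np.degrees(np.arctan2(e[1],e[0])),[np.linalg.norm(c[i]-c[i-1]) for i in range(4)])
go([0,0,0],30.4)
"
```

```text
wide [ 0.56399003 -0.05084991  0.075     ] [ 0.56500615 -0.05381379  0.075     ]
narrow [0.68101226 0.00262339 0.075     ] [6.86978041e-01 1.16025530e-04 7.50000000e-02]
[ 0.56458224 -0.05022444  0.075     ]
30.689673402594323 [np.float64(0.049943197274414645), np.float64(0.04546881792386934), np.float64(0.05223819343836253), np.float64(0.045900106432626035)]
t 5.78 tcp [0.3727 0.3488 0.3928] jaw heading 17.5 tilt 0.66 F [-0.2  1.2 -2.3] w 0.217
delta tool [-0.219  -0.4561  0.3987] turn -0.225
```

Emit:
send_rows:
  deltas:
    - [-0.01,0,-0.01,0,0]
    - [-0.025,0.002,-0.012,0,0]
    - [-0.035,0.003,-0.01,-0.02,0]
    - [-0.035,0.003,-0.006,-0.04,0]
    - [-0.035,0.003,0,-0.05,0]
    - [-0.035,0.003,0,-0.05,0]
    - [-0.03,0.002,0,-0.04,0]
    - [-0.02,0.002,0,-0.025,0]
    - [-0.01,0.001,0,0,0]
    - [0,0,0,0,0]

```text
t: 6.62
position: [0.4932, 0.126, 0.4422]
ee_rot: [1.541, 2.726, -0.001]
contact_force: [0.1, -0.2, -1.4]
width: 0.221
```

```bash
cat >> h.py <<'E'
H=np.array([.5645,-.052,.075]); EY=np.array([.8625,.506,0]); EX=np.array([.506,-.8625,0])
def tipst(t_off=(-.094,-.001,.157)):
    s,M,y,g=gp(); t=g+M@np.array(t_off); print('tip',t.round(4),'rel hole: x %.4f y %.4f z %.4f'%((t-H)@EX,(t-H)@EY,t[2]-.075)); return s,M,y,g,t
E
python3 -c "
from h import *
s,M,y,g,t=tipst()
w=H-.10*EX; w[2]=.12
print('delta',M.T@(w-t),'turn',np.radians(y-30.4))
"
```

```text
t 6.62 tcp [0.4932 0.126  0.4422] jaw heading 31.0 tilt 0.59 F [ 0.1 -0.2 -1.4] w 0.221
grasp [0.4945 0.1251 0.2872]
tip [0.5434 0.0431 0.1311] rel hole: x -0.0927 y 0.0299 z 0.0561
delta [ 0.00769471 -0.02989184  0.01087449] turn 0.01093214577619861
```

Emit:
send_rows:
  deltas:
    - [0.004,-0.01,0.005,0.01,0]
    - [0.003,-0.012,0.004,0,0]
    - [0,-0.007,0.001,0,0]
    - [0,0,0,0,0]

```text
t: 6.95
position: [0.4638, 0.1174, 0.4323]
ee_rot: [1.561, 2.716, 0.001]
contact_force: [-0.9, -0.6, -1.6]
width: 0.217
```

```bash
python3 -c "
from h import *
look(7,(190,160,120,110),(270,110,120,120))
s,M,y,g,t=tipst()
print(proj('side',t),proj('top',t))
"
```

```text
t 7.05 tcp [0.465  0.1178 0.4328] jaw heading 30.2 tilt 0.64 F [ 0.2 -0.1 -2. ] w 0.221
grasp [0.4666 0.1172 0.2778]
tip [0.5147 0.0349 0.1216] rel hole: x -0.1001 y 0.0010 z 0.0466
[256.53625981 207.1488158 ] [293.17791269 205.55335172]
```

View pics/s7c.png

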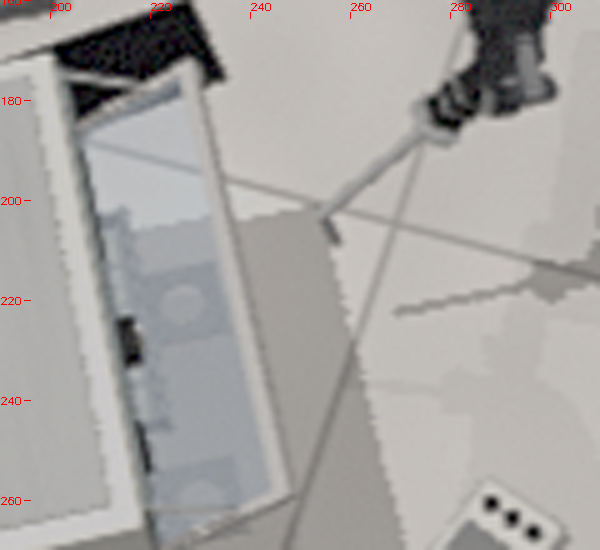

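View pics/t7c.png

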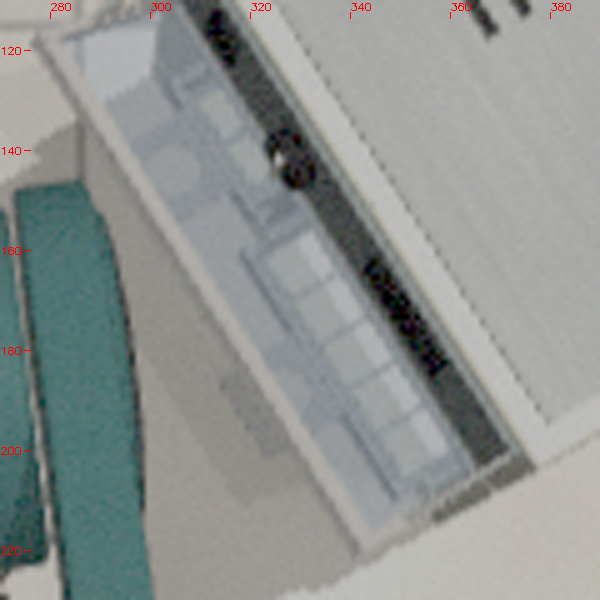

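Emit:
send_rows:
  deltas:
    - [0,-0.001,0.01,0,0]
    - [0,0,0.012,0,0]
    - [0,0,0.008,0,0]
    - [0,0,0.001,0,0]
    - [0,0,0,0,0]

```text
t: 7.47
position: [0.4652, 0.119, 0.4001]
ee_rot: [1.554, 2.714, 0.007]
contact_force: [0.7, -0.1, -1.4]
width: 0.218
```

```bash
python3 -c "
from h import *
s,M,y,g,t=tipst()
"
```

```text
t 7.47 tcp [0.4652 0.119  0.4001] jaw heading 30.4 tilt 0.82 F [ 0.7 -0.1 -1.4] w 0.218
grasp [0.4674 0.1186 0.2452]
tip [0.5163 0.0366 0.0891] rel hole: x -0.1008 y 0.0033 z 0.0141
```

Emit:
send_rows:
  deltas:
    - [-0.008,-0.002,0,0,0]
    - [-0.012,-0.001,0,0,0]
    - [-0.012,0,0,0,0]
    - [-0.012,0,0,0,0]
    - [-0.008,0,0,0,0]
    - [0,0,0,0,0]

```text
t: 7.97
position: [0.4928, 0.0673, 0.4018]
ee_rot: [1.552, 2.713, 0.008]
contact_force: [-0.6, -0.5, -1.9]
width: 0.217
```

```bash
python3 -c "
from h import *
look(8,(190,160,120,110),None)
s,M,y,g,t=tipst()
print(proj('side',t),proj('top',t))
"
```

```text
t 8.02 tcp [0.4925 0.0677 0.4017] jaw heading 30.5 tilt 0.97 F [ 0.4  0.1 -2.3] w 0.217
grasp [0.4951 0.0672 0.2468]
tip [ 0.5444 -0.0149  0.0909] rel hole: x -0.0421 y 0.0014 z 0.0159
[238.70297649 215.67584831] [311.98474641 195.29873359]
```

View pics/s8c.png

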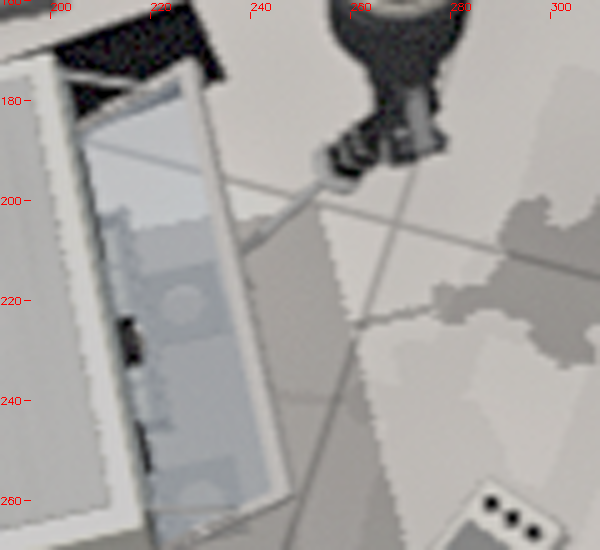

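Emit:
send_rows:
  deltas:
    - [-0.008,-0.001,0,0,0]
    - [-0.01,0,0.001,0,0]
    - [-0.01,0,0.001,0,0]
    - [-0.008,0,0,0,0]
    - [0,0,0,0,0]

```text
t: 8.43
position: [0.5114, 0.0329, 0.4]
ee_rot: [1.552, 2.713, 0.008]
contact_force: [-0.5, 0.5, -2.0]
width: 0.22
```

```bash
python3 -c "
from h import *
look(9,(190,160,120,110),None)
crop('pics/side9.png',205,190,60,50,10,'pics/s9d.png',.5)
s,M,y,g,t=tipst()
print(proj('side',t),proj('side',H))
"
```

```text
t 8.48 tcp [0.511  0.0334 0.3999] jaw heading 30.4 tilt 0.93 F [-0.1 -0.2 -2.3] w 0.223
grasp [0.5134 0.0329 0.2449]
tip [ 0.5627 -0.0491  0.0889] rel hole: x -0.0034 y -0.0001 z 0.0139
[226.48356814 218.16898133] [225.80045146 220.34570347]
```

View pics/s9d.png

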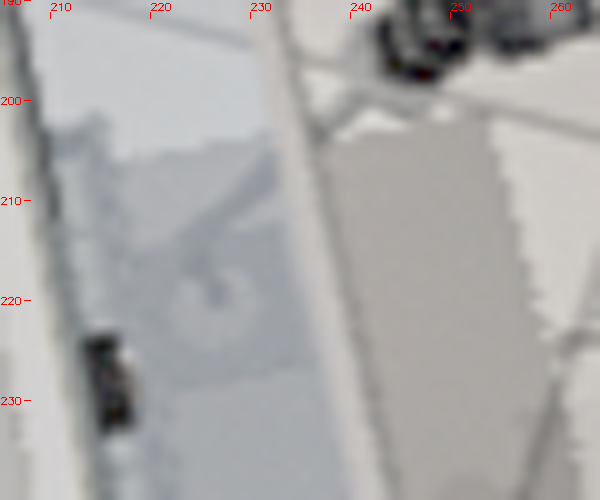

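Emit:
send_rows:
  deltas:
    - [0,-0.001,0.005,0,0]
    - [0,-0.001,0.007,0,0]
    - [0,0,0.007,0,0]
    - [0,0,0.006,0,0]
    - [0,0,0,0,0]

```text
t: 8.9
position: [0.5086, 0.0329, 0.3719]
ee_rot: [1.553, 2.715, 0.009]
contact_force: [-0.6, -0.5, -2.7]
width: 0.218
```

```bash
python3 -c "
from h import *
look(10,(190,160,120,110),None)
crop('pics/side10.png',205,190,60,50,10,'pics/s10d.png',.5)
s,M,y,g,t=tipst()
print(proj('side',t),proj('side',H))
"
```

```text
t 8.95 tcp [0.5087 0.033  0.3724] jaw heading 30.5 tilt 0.84 F [-1.4 -0.1 -1.1] w 0.219
grasp [0.5109 0.0327 0.2174]
tip [ 0.56   -0.0492  0.0612] rel hole: x -0.0047 y -0.0025 z -0.0138
[227.48733626 221.20591448] [225.80045146 220.34570347]
```

View pics/s10d.png

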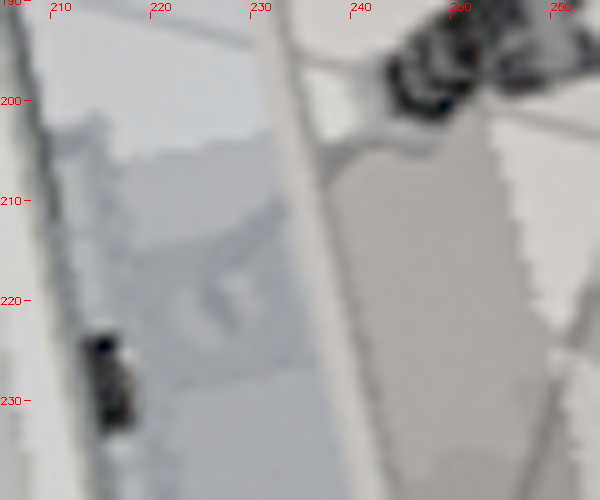

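Emit:
send_rows:
  deltas:
    - [0.004,0,0.001,0,0]
    - [0.006,0,0,0,0]
    - [0.008,0,0,0,0]
    - [0.008,0,0,0,0]
    - [0.008,0,0,0,0]
    - [0,0,0,0,0]

```text
t: 9.45
position: [0.4901, 0.0646, 0.3711]
ee_rot: [1.551, 2.713, 0.006]
contact_force: [0.7, -0.9, -2.8]
width: 0.216
```

```bash
python3 -c "
from h import *
look(11,(190,160,120,110),None)
s,M,y,g,t=tipst()
print(proj('side',t),proj('side',H))
"
```

```text
t 9.50 tcp [0.4904 0.0644 0.3712] jaw heading 30.5 tilt 1.00 F [ 0.1  0.2 -1.8] w 0.222
grasp [0.493  0.0636 0.2162]
tip [ 0.5425 -0.0187  0.0605] rel hole: x -0.0399 y -0.0021 z -0.0145
[238.3786358  219.02624627] [225.80045146 220.34570347]
```

View pics/s11c.png

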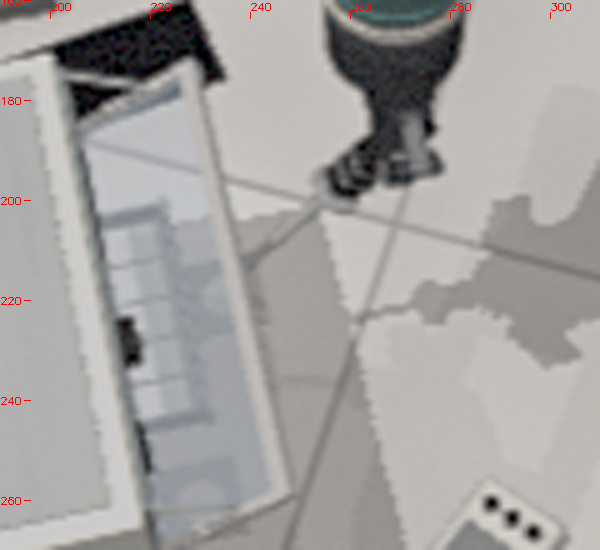

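Emit:
send_rows:
  deltas:
    - [0.006,0,0,0,0]
    - [0.01,0,0,0,0]
    - [0.01,0,0,0,0]
    - [0.01,0,0,0,0]
    - [0.01,0,0,0,0]
    - [0.006,0,0,0,0]
    - [0,0,0,0,0]

```text
t: 10.08
position: [0.4616, 0.1136, 0.3712]
ee_rot: [1.548, 2.711, 0.007]
contact_force: [1.0, -3.3, -4.0]
width: 0.22
```

```bash
python3 -c "
from h import *
look(12,(190,150,120,110),None)
s,M,y,g,t=tipst()
print(proj('side',t))
"
```

```text
t 10.13 tcp [0.4618 0.1133 0.3712] jaw heading 30.5 tilt 1.17 F [-0.3  0.1 -2.3] w 0.216
grasp [0.4648 0.1124 0.2162]
tip [0.5148 0.0299 0.0607] rel hole: x -0.0958 y -0.0014 z -0.0143
[255.53784416 215.43659216]
```

View pics/s12c.png

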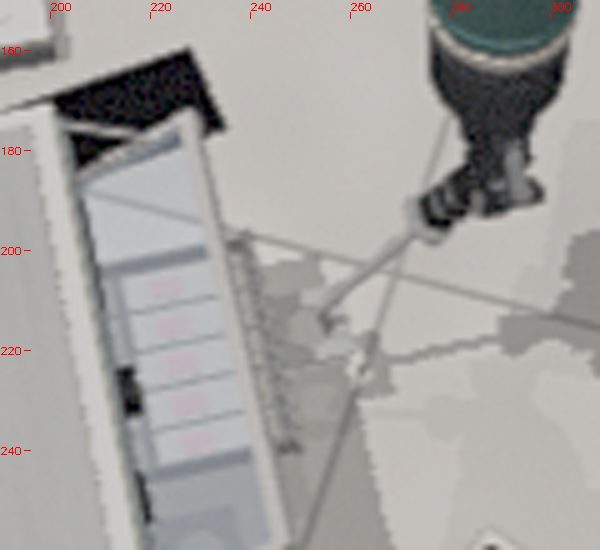

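Emit:
send_rows:
  deltas:
    - [0.005,0,0,0,0]
    - [0.005,0,0,0,0]
    - [0.005,0,0,0,0]
    - [0.004,0,0,0,0]
    - [0.003,0,0,0,0]

```text
t: 10.55
position: [0.4505, 0.1332, 0.3712]
ee_rot: [1.548, 2.708, 0.006]
contact_force: [0.3, -1.4, -2.3]
width: 0.222
```

```bash
python3 -c "
from h import *
s,M,y,g,t=tipst()
"
```

```text
t 10.55 tcp [0.4505 0.1332 0.3712] jaw heading 30.5 tilt 1.28 F [ 0.3 -1.4 -2.3] w 0.222
grasp [0.4538 0.132  0.2162]
tip [0.5039 0.0493 0.0609] rel hole: x -0.1180 y -0.0010 z -0.0141
```

Emit:
send_rows:
  deltas:
    - [0.003,0,0,0,0]
    - [0.003,0,0,0,0]

```text
t: 10.72
position: [0.4478, 0.1378, 0.3707]
ee_rot: [1.544, 2.706, 0.002]
contact_force: [7.5, -13.1, -13.0]
width: 0.221
```

Emit:
send_rows:
  deltas:
    - [0.003,0,0,0,0]
    - [0.003,0,0,0,0]

```text
t: 10.88
position: [0.4461, 0.1406, 0.3698]
ee_rot: [1.537, 2.701, -0.007]
contact_force: [6.1, -11.7, -9.9]
width: 0.22
```

```bash
python3 -c "
from h import *
look(13,(190,150,120,110),(250,100,120,120))
s,M,y,g,t=tipst()
print(proj('side',t))
"
```

```text
t 10.98 tcp [0.4461 0.1407 0.3698] jaw heading 30.8 tilt 1.97 F [  5.5 -11.8  -7.8] w 0.220
grasp [0.4503 0.1374 0.2149]
tip [0.5018 0.0529 0.061 ] rel hole: x -0.1222 y -0.0010 z -0.0140
[263.59717793 213.76103868]
```

View pics/s13c.png

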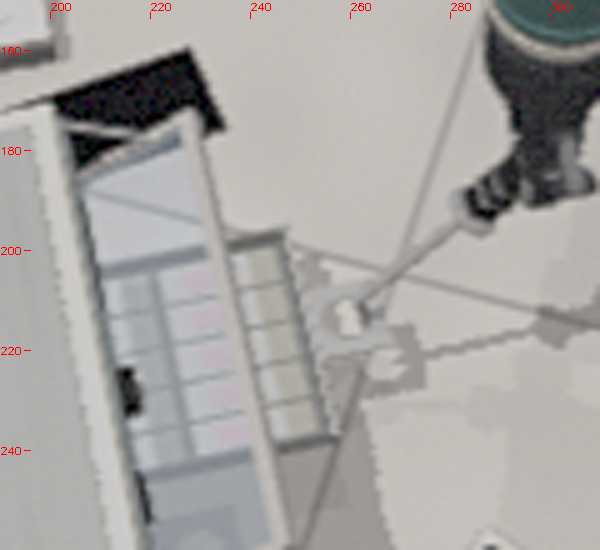

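View pics/t13c.png

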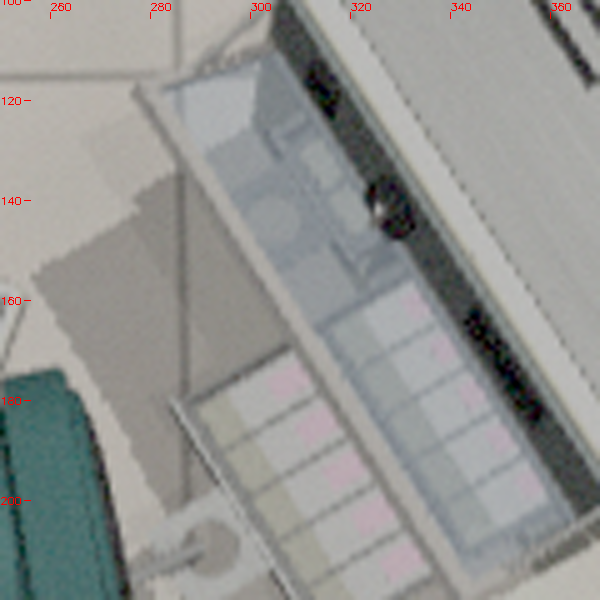

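Emit:
send_rows:
  deltas:
    - [-0.006,0,0,0,0]
    - [-0.006,0,0,0,0]
    - [0,0,0,0,0]

```text
t: 11.23
position: [0.4521, 0.1304, 0.3697]
ee_rot: [1.538, 2.703, -0.006]
contact_force: [-0.3, 0.2, -1.5]
width: 0.217
```

```bash
python3 -c "
from h import *
look(14,(230,180,60,60),None,9)
s,M,y,g,t=tipst()
print(proj('side',t)); h=plane('side',(257.3,214),.075); print(h,(h-H)@EX,(h-H)@EY)
"
```

```text
t 11.28 tcp [0.4518 0.1307 0.3697] jaw heading 30.7 tilt 1.80 F [-0.3 -0.4 -1.7] w 0.219
grasp [0.4557 0.1277 0.2148]
tip [0.5067 0.0435 0.0606] rel hole: x -0.1116 y -0.0015 z -0.0144
[260.3253128  214.37688976]
[0.5148852  0.03621884 0.075     ] -0.1011938430098806 0.0018459682687239545
```

View pics/s14c.png

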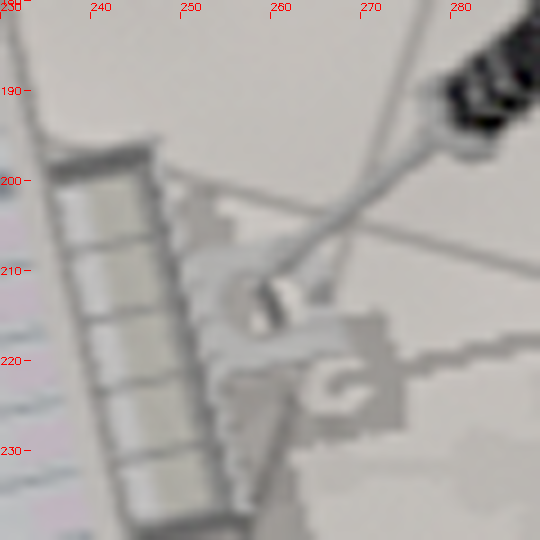

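Emit:
send_rows:
  deltas:
    - [0,0,-0.007,0,0]
    - [0,0,-0.008,0,0]
    - [0,0,-0.01,0,0]
    - [0,0,-0.012,0,0]
    - [0,0,-0.012,0,0]
    - [0,0,0,0,0]

```text
t: 11.78
position: [0.4489, 0.1331, 0.423]
ee_rot: [1.542, 2.707, -0.004]
contact_force: [0.8, 0.6, -2.0]
width: 0.223
```

```bash
python3 -c "
from h import *
look(15,(210,160,80,80),None,7)
s,M,y,g,t=tipst()
print(M.round(4))
print(proj('side',t))
"
```

```text
t 11.83 tcp [0.4487 0.1331 0.4221] jaw heading 30.7 tilt 1.47 F [ 0.5  0.3 -2. ] w 0.217
grasp [0.4519 0.1307 0.2671]
tip [0.5021 0.0469 0.1124] rel hole: x -0.1169 y -0.0037 z 0.0374
[[-0.5096  0.8602  0.0206]
 [ 0.8601  0.5099 -0.0153]
 [-0.0236  0.0099 -0.9997]]
[261.52816527 206.03867922]
```

View pics/s15c.png

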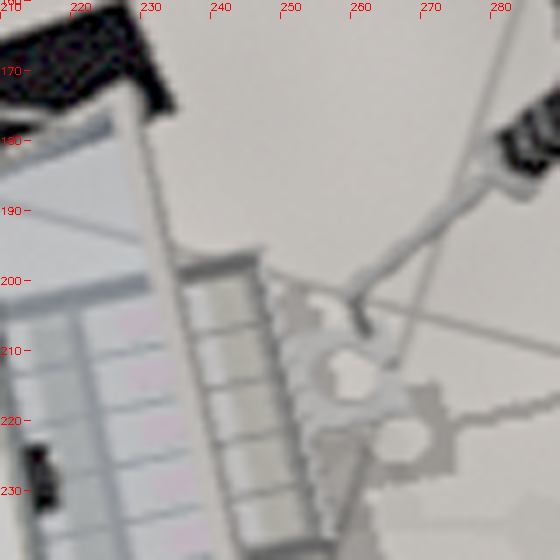

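```bash
python3 -c "
from h import *
crop('pics/top6.png',160,190,50,50,11,'pics/t6e.png',.5)
crop('pics/side6.png',330,200,40,40,13,'pics/s6e.png',.5)
"
```

```text
(no output)
```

View pics/t6e.png

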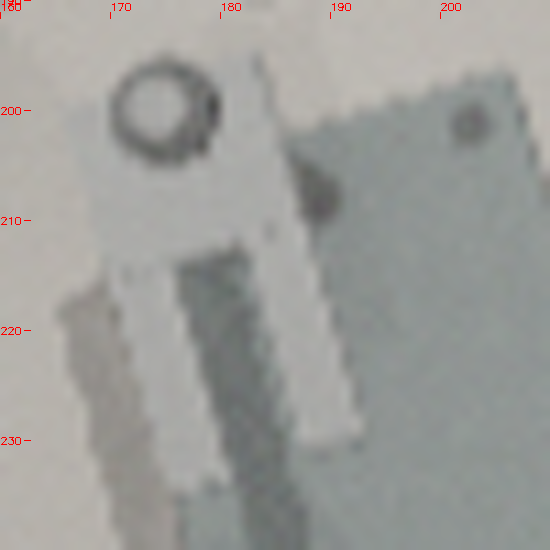

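View pics/s6e.png

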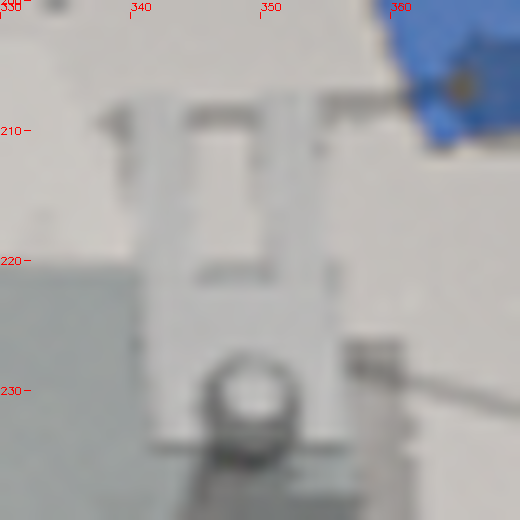

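```bash
python3 -c "
from h import *
for n,o,c in(('top',(183.3,231.4),(178.8,212.8)),('side',(346.8,207.0),(347.4,219.9))):
    a=plane(n,o,.155);b=plane(n,c,.155);d=b-a;print(n,a,b,np.linalg.norm(d),np.degrees(np.arctan2(d[1],d[0])), 'seat',a+d*28/48)
"
```

```text
top [0.45305392 0.29689869 0.155     ] [0.49743966 0.30824604 0.155     ] 0.04581326858834287 14.340676087184308 seat [0.4789456  0.30351797 0.155     ]
side [0.45270466 0.29978849 0.155     ] [0.49417952 0.31051224 0.155     ] 0.042838796960258475 14.49693031689063 seat [0.47689833 0.30604401 0.155     ]
```

```bash
python3 -c "
from h import *
S=np.array([.478,.3045]);a=np.radians(18);U=np.array([np.cos(a),np.sin(a)]);V=np.array([-U[1],U[0]])
def uv(p): return ((p[:2]-S)@U).round(3),((p[:2]-S)@V).round(3)
crop('pics/top13.png',75,190,130,140,4,'pics/tb.png')
for uvp in ((130,203),(153,241),(120,261),(86,208),(95,205)): print('blue2',uvp,uv(plane('top',uvp,.008)),uv(plane('top',uvp,.155)))
for uvp in ((178,268),(197,299),(155,327),(133,285)): print('blue1',uvp,uv(plane('top',uvp,.008)),uv(plane('top',uvp,.155)))
st()
"
```

```text
blue2 (130, 203) (np.float64(0.118), np.float64(0.146)) (np.float64(0.08), np.float64(0.101))
blue2 (153, 241) (np.float64(-0.003), np.float64(0.116)) (np.float64(-0.024), np.float64(0.075))
blue2 (120, 261) (np.float64(-0.026), np.float64(0.216)) (np.float64(-0.044), np.float64(0.161))
blue2 (86, 208) (np.float64(0.144), np.float64(0.265)) (np.float64(0.103), np.float64(0.203))
blue2 (95, 205) (np.float64(0.144), np.float64(0.239)) (np.float64(0.103), np.float64(0.181))
blue1 (178, 268) (np.float64(-0.095), np.float64(0.073)) (np.float64(-0.104), np.float64(0.037))
blue1 (197, 299) (np.float64(-0.189), np.float64(0.049)) (np.float64(-0.185), np.float64(0.017))
blue1 (155, 327) (np.float64(-0.223), np.float64(0.176)) (np.float64(-0.214), np.float64(0.126))
blue1 (133, 285) (np.float64(-0.099), np.float64(0.2)) (np.float64(-0.107), np.float64(0.148))
t 11.83 tcp [0.4487 0.1331 0.4221] jaw heading 30.7 tilt 1.47 F [ 0.5  0.3 -2. ] w 0.217
```

View pics/tb.png

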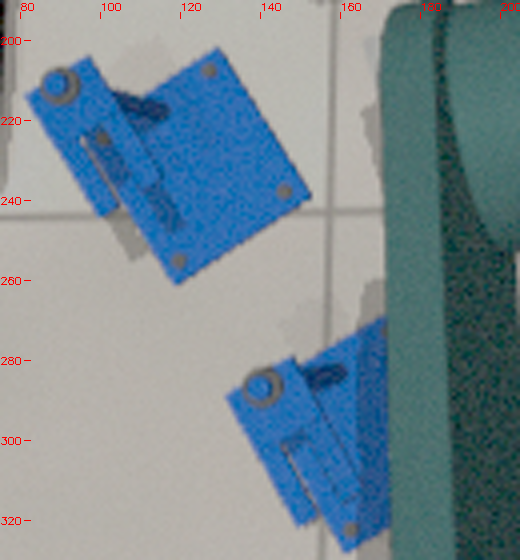

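Emit:
send_rows:
  deltas:
    - [0,0,-0.015,0,0]
    - [0.005,0,-0.025,0,0]
    - [0.02,0,-0.025,0.04,0]
    - [0.03,0,-0.025,0.05,0]
    - [0.035,0,-0.012,0.05,0]
    - [0.035,0,0,0.05,0]
    - [0.035,0,0,0.03,0]
    - [0.035,0,0,0,0]
    - [0.03,0,0,0,0]
    - [0.02,0,0,0,0]
    - [0,0,0,0,0]

```text
t: 12.75
position: [0.3474, 0.3703, 0.5203]
ee_rot: [1.855, 2.512, -0.0]
contact_force: [0.6, 0.0, -1.8]
width: 0.218
```

```bash
cat >> h.py <<'E'
S=np.array([.478,.3045,0]);_a=np.radians(18);U=np.array([np.cos(_a),np.sin(_a),0]);V=np.array([-U[1],U[0],0])
def suv(p): return np.array([(p-S)@U,(p-S)@V,p[2]])
def sgo(u,v,z,head=18):
    s,M,y,g=gp(); t=g+M@np.array([-.094,-.001,.157]); print('uvz grasp',suv(g).round(4),'tip',suv(t).round(4)); w=S+u*U+v*V; w[2]=z
    print('delta',(M.T@(w-g)).round(4),'turn %.3f'%np.radians(y-head)); return s,M,y,g
E
python3 -c "
from h import *
sgo(-.010,.130,.37)
"
```

```text
t 12.75 tcp [0.3474 0.3703 0.5203] jaw heading 17.1 tilt 1.06 F [ 0.6  0.  -1.8] w 0.218
grasp [0.3497 0.3686 0.3654]
uvz grasp [-0.1023  0.1006  0.3654] tip [-0.1031  0.0043  0.2098]
delta [ 0.0307  0.0918 -0.0041] turn -0.015
```

Emit:
send_rows:
  deltas:
    - [0.012,0.01,0,-0.015,0]
    - [0.015,0.022,0,0,0]
    - [0.008,0.028,0,0,0]
    - [0,0.022,0,0,0]
    - [0,0.008,0,0,0]
    - [0,0,0,0,0]

```text
t: 13.25
position: [0.4214, 0.4339, 0.5159]
ee_rot: [1.828, 2.535, -0.013]
contact_force: [-0.5, 0.0, -2.0]
width: 0.217
```

```bash
python3 -c "
from h import *
sgo(-.010,.130,.262)
"
```

```text
t 13.25 tcp [0.4214 0.4339 0.5159] jaw heading 18.4 tilt 1.05 F [-0.5  0.  -2. ] w 0.217
grasp [0.4227 0.4313 0.3609]
uvz grasp [-0.0134  0.1377  0.3609] tip [-0.0134  0.0409  0.2057]
delta [-0.0059  0.0031  0.0991] turn 0.007
```

Descend beside the fork's +y prong.

Emit:
send_rows:
  deltas:
    - [0,0.002,0.015,0,0]
    - [0,0.001,0.025,0,0]
    - [0,0,0.027,0,0]
    - [0,0,0.02,0,0]
    - [0,0,0.008,0,0]
    - [0,0,0,0,0]

```text
t: 13.75
position: [0.4221, 0.4287, 0.4178]
ee_rot: [1.833, 2.533, -0.019]
contact_force: [-0.5, -0.1, -2.6]
width: 0.22
```

```bash
python3 -c "
from h import *
sgo(-.010,.130,.262)
look(16,(310,150,120,110),(130,180,110,100))
"
```

```text
t 13.75 tcp [0.4221 0.4287 0.4178] jaw heading 18.2 tilt 1.08 F [-0.5 -0.1 -2.6] w 0.220
grasp [0.4228 0.4259 0.2628]
uvz grasp [-0.015   0.1325  0.2628] tip [-0.0158  0.0356  0.1076]
delta [-0.0025  0.005   0.0008] turn 0.004
```

View pics/s16c.png

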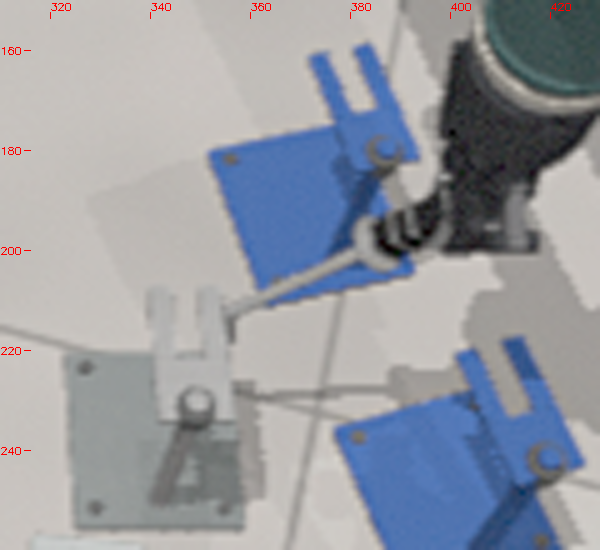

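View pics/t16c.png

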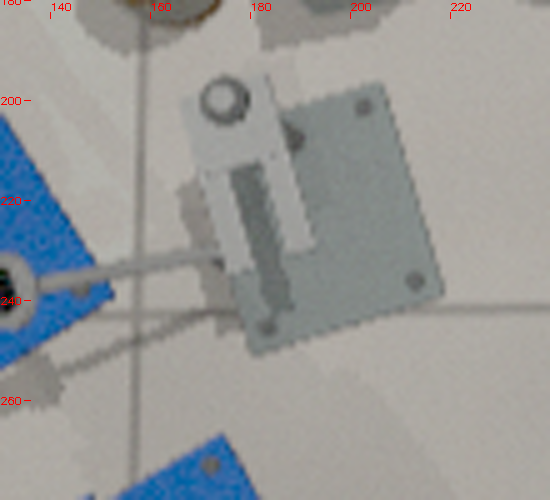

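Emit:
send_rows:
  deltas:
    - [0,0.005,0,0,0]
    - [0,0.004,0,0,0]
    - [-0.008,0,0,0,0]
    - [-0.01,0,0,0,0]
    - [-0.01,0,0,0,0]
    - [-0.01,0,0,0,0]
    - [-0.01,0,0,0,0]
    - [0,0,0,0,0]
  squeeze: 20

```text
t: 14.52
position: [0.4484, 0.3908, 0.43]
ee_rot: [1.838, 2.542, 0.028]
contact_force: [-1.0, 0.4, -5.2]
width: 0.218
```

```bash
python3 -c "
from h import *
sgo(-.010,.130,.262)
look(17,(310,150,120,110),(130,180,110,100))
"
```

```text
t 14.52 tcp [0.4484 0.3908 0.43  ] jaw heading 18.2 tilt 1.05 F [-1.   0.4 -5.2] w 0.218
grasp [0.4506 0.3926 0.275 ]
uvz grasp [0.0012 0.0922 0.275 ] tip [ 0.0033 -0.0007  0.1174]
delta [ 0.0377 -0.0112  0.0131] turn 0.004
```

View pics/s17c.png

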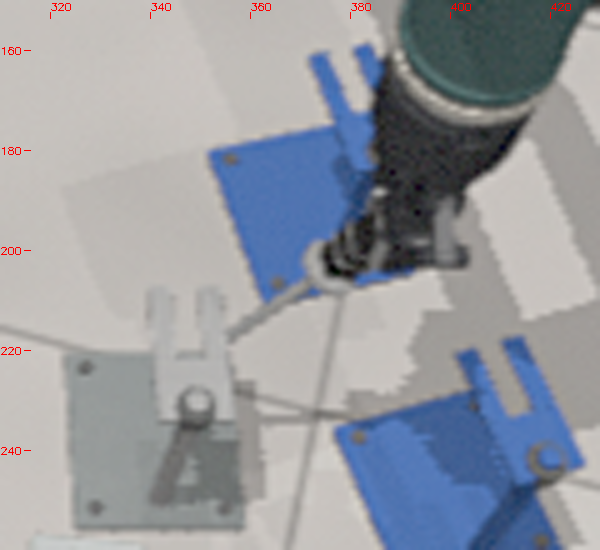

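View pics/t17c.png

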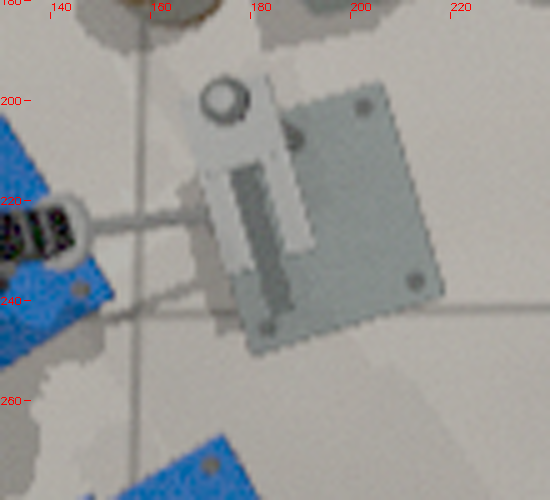

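Emit:
send_rows:
  deltas:
    - [-0.01,-0.003,0.002,0,0]
    - [-0.01,-0.003,0.003,0,0]
    - [-0.01,-0.002,0.003,0,0]
    - [-0.01,0,0.003,0,0]
    - [-0.006,0,0.003,0,0]
    - [0,0,0,0,0]

```text
t: 15.12
position: [0.4557, 0.3524, 0.4202]
ee_rot: [-1.836, -2.544, -0.065]
contact_force: [-0.9, 3.6, -4.9]
width: 0.217
```

```bash
python3 -c "
from h import *
sgo(-.010,.030,.262)
look(18,(310,150,120,110),(130,180,110,100))
"
```

```text
t 15.12 tcp [0.4557 0.3524 0.4202] jaw heading 18.4 tilt 2.39 F [-0.9  3.6 -4.9] w 0.217
grasp [0.459  0.358  0.2653]
uvz grasp [-0.0016  0.0567  0.2653] tip [ 0.003  -0.0329  0.1059]
delta [-0.0267 -0.0087  0.0023] turn 0.006
```

View pics/s18c.png

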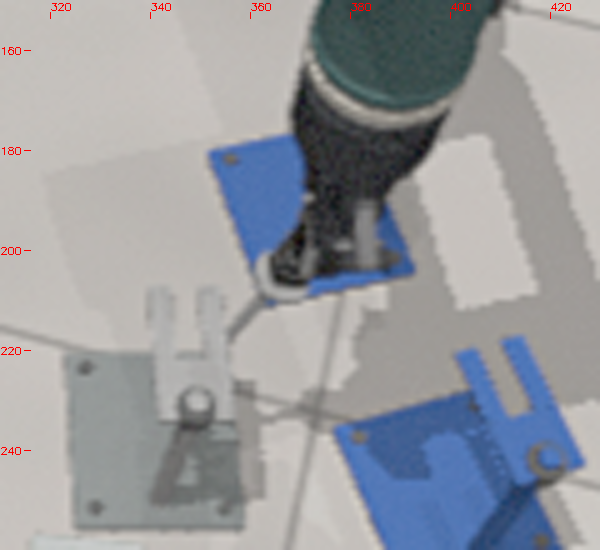

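View pics/t18c.png

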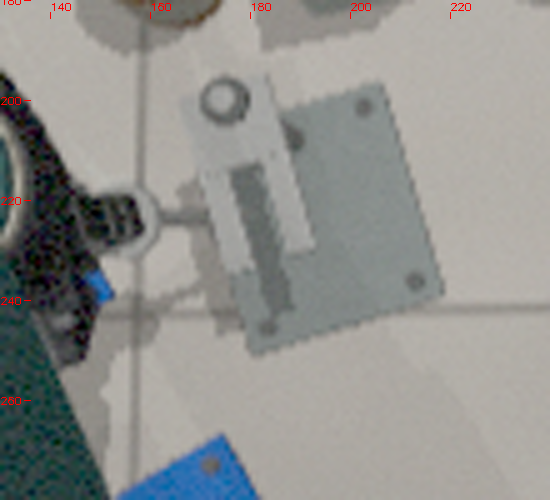

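Emit:
send_rows:
  deltas:
    - [-0.01,0,0.001,0,0]
    - [-0.01,0,0.001,0,0]
    - [-0.009,0,0.001,0,0]
    - [-0.004,0,0,0,0]
    - [0,0,0,0,0]

```text
t: 15.63
position: [0.4652, 0.3266, 0.4192]
ee_rot: [-1.827, -2.541, -0.082]
contact_force: [-1.1, 3.0, -3.6]
width: 0.222
```

```bash
python3 -c "
from h import *
s,M,y,g=sgo(-.010,.030,.262); print(M.round(3))
look(19,(310,150,120,110),(130,180,110,100))
"
```

```text
t 15.63 tcp [0.4652 0.3266 0.4192] jaw heading 18.5 tilt 3.08 F [-1.1  3.  -3.6] w 0.222
grasp [0.4685 0.3342 0.2645]
uvz grasp [2.000e-04 3.120e-02 2.645e-01] tip [ 0.0058 -0.0564  0.1039]
delta [-0.0012 -0.0103  0.002 ] turn 0.009
[[-0.319  0.948  0.022]
 [ 0.947  0.317  0.049]
 [ 0.04   0.036 -0.999]]
```

View pics/s19c.png

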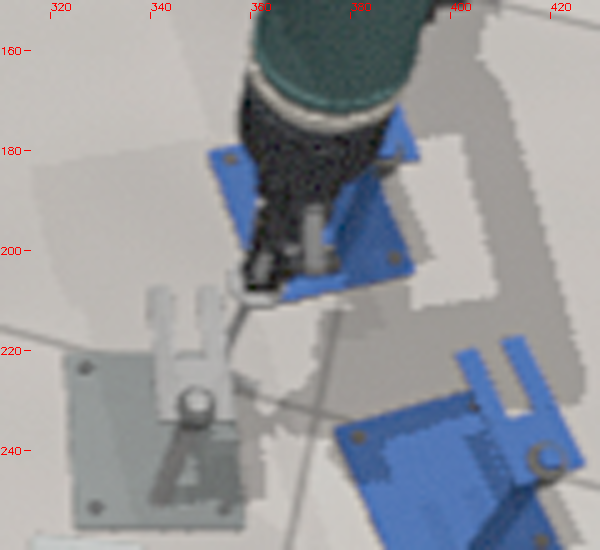

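View pics/t19c.png

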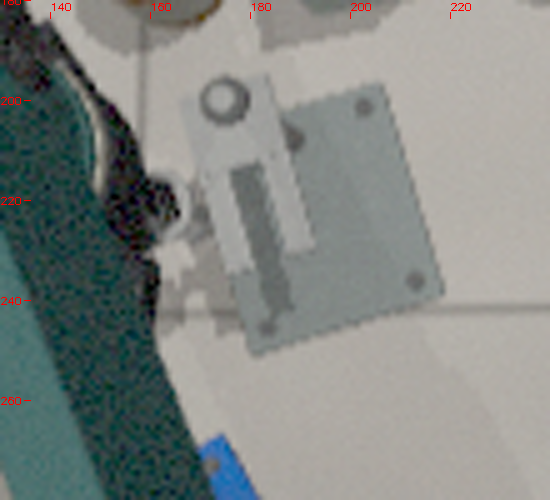

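Emit:
send_rows:
  deltas:
    - [0.008,0,0,0,0]
    - [0.002,-0.01,0,0,0]
    - [0,-0.02,0,0,0]
    - [0,-0.025,0,0,0]
    - [0,-0.02,0,0,0]
    - [-0.01,-0.005,0,0,0]
    - [-0.015,0,0,0,0]
    - [-0.012,0,0,0,0]
    - [0,0,0,0,0]
  squeeze: 60

```text
t: 16.48
position: [0.392, 0.2721, 0.4158]
ee_rot: [1.821, 2.556, 0.069]
contact_force: [0.2, 0.5, -1.4]
width: 0.216
```

```bash
python3 -c "
from h import *
s,M,y,g=sgo(-.070,.0,.262); print(M.round(3))
look(20,(310,140,110,110),(140,180,100,100))
"
```

```text
t 16.48 tcp [0.392  0.2721 0.4158] jaw heading 19.1 tilt 2.53 F [ 0.2  0.5 -1.4] w 0.216
grasp [0.3962 0.2775 0.261 ]
uvz grasp [-0.0861 -0.0004  0.261 ] tip [-0.0795 -0.0906  0.1019]
delta [ 0.0001  0.0161 -0.0004] turn 0.018
[[-0.327  0.945  0.027]
 [ 0.945  0.326  0.035]
 [ 0.024  0.037 -0.999]]
```

View pics/s20c.png

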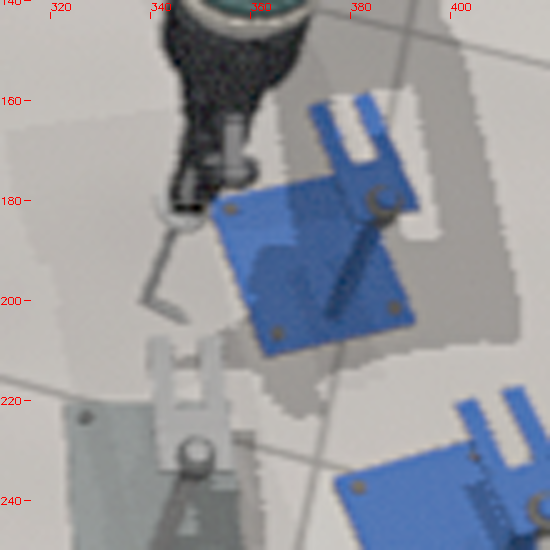

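View pics/t20c.png

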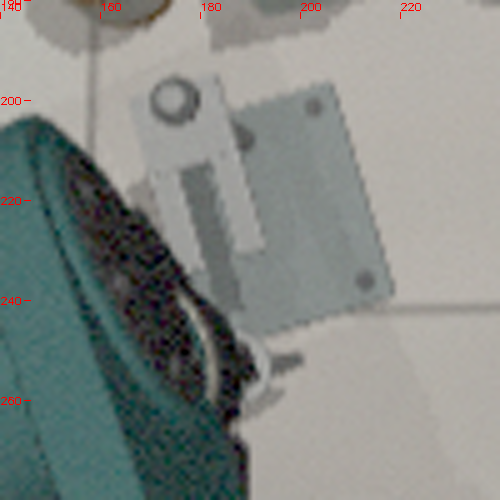

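```bash
python3 -c "
from h import *
s,M,y,g=gp()
x=-M[:,0].copy();x[2]=0;x/=np.linalg.norm(x)
yy=M[:,1].copy();yy[2]=0;yy/=np.linalg.norm(yy)
for th in(-5,0,5,10):
  a=np.radians(th)
  f=lambda L,o=0: g+x*(L*np.sin(a)-o*np.cos(a))-np.array([0,0,L*np.cos(a)+o*np.sin(a)])
  print(th,'collar',proj('side',f(.051)).round(1),proj('top',f(.051)).round(1),'bend',proj('side',f(.156)).round(1),proj('top',f(.156)).round(1),'tip',proj('side',f(.180,.029)).round(1))
crop('pics/side20.png',325,165,45,45,12,'pics/s20d.png',.5)
crop('pics/top20.png',175,235,35,35,14,'pics/t20d.png',.5)
"
```

```text
t 16.58 tcp [0.3921 0.2734 0.4159] jaw heading 19.0 tilt 2.61 F [ 0.4  0.8 -2.4] w 0.217
grasp [0.3963 0.2791 0.2611]
-5 collar [348.4 180.3] [183.2 255.9] bend [346.  197.1] [189.7 257.6] tip [354.5 199.9]
0 collar [346.9 180.4] [185.1 255.2] bend [341.7 197.3] [194.9 255.7] tip [349.6 200.5]
5 collar [345.4 180.4] [187.  254.5] bend [337.4 197.4] [200.1 253.8] tip [344.6 201. ]
10 collar [343.9 180.4] [188.9 253.8] bend [333.2 197.3] [205.2 251.9] tip [339.6 201.2]
```

View pics/s20d.png

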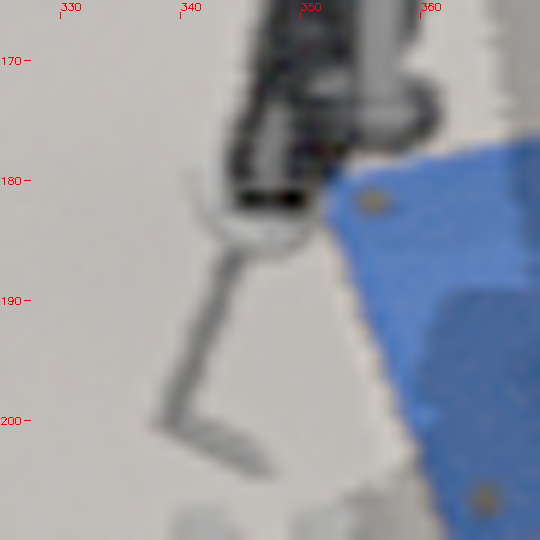

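View pics/t20d.png

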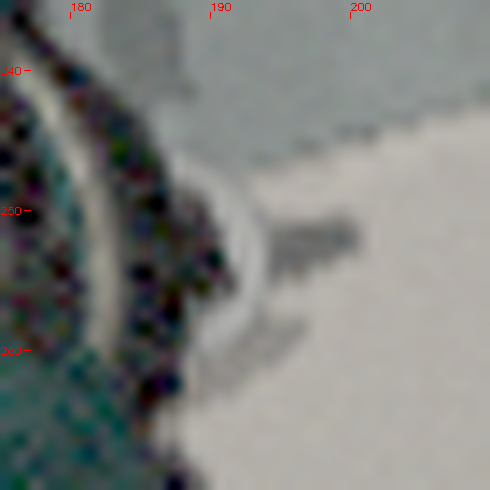

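```bash
python3 -c "
from h import *
s,M,y,g=gp()
c,r=tri((346.3,182.5),(186.2,253.5));b,r2=tri((338.9,199.8),(198.5,252.3))
print('collar',c,r,suv(c),'bend',b,r2,suv(b));d=c-b;print(np.linalg.norm(d),'tilt v',np.degrees(np.arctan2(d@V,d[2])),'tilt u',np.degrees(np.arctan2(d@U,d[2])), g-c)
"
```

```text
t 16.58 tcp [0.3921 0.2734 0.4159] jaw heading 19.0 tilt 2.61 F [ 0.4  0.8 -2.4] w 0.217
grasp [0.3963 0.2791 0.2611]
collar [0.40009811 0.27870584 0.20358081] [0.00066648] [-0.08205993 -0.00045869  0.20358081] bend [0.40444822 0.27217582 0.0991466 ] [0.0008854] [-0.07994062 -0.00801337  0.0991466 ]
0.10472854501124948 tilt v 4.137517743263055 tilt u -1.1625568346004433 [-0.0037523   0.00038007  0.05752213]
```

Emit:
send_rows:
  deltas:
    - [0.002,0,0.008,0.017,0]
    - [0,0,0.01,0,0]
    - [0,0,0.007,0,0]
    - [0,0,0,0,0]

```text
t: 16.92
position: [0.3927, 0.2779, 0.389]
ee_rot: [1.845, 2.539, 0.075]
contact_force: [-0.8, -0.9, -3.2]
width: 0.222
```

```bash
python3 -c "
from h import *
s,M,y,g=sgo(-.070,.0,.262); c=g+M@np.array([0,0,0])-np.array([-.00375,.0004,.0575]); print('collar est',suv(c))
look(21,(320,160,45,60),(170,200,50,60),10)
"
```

```text
t 16.92 tcp [0.3927 0.2779 0.389 ] jaw heading 18.0 tilt 2.72 F [-0.8 -0.9 -3.2] w 0.222
grasp [0.3973 0.2837 0.2342]
uvz grasp [-0.0832  0.0051  0.2342] tip [-0.078  -0.0847  0.0749]
delta [-0.0044  0.0143 -0.0274] turn -0.001
collar est [-0.07979515  0.00359037  0.1767138 ]
```

View pics/s21c.png

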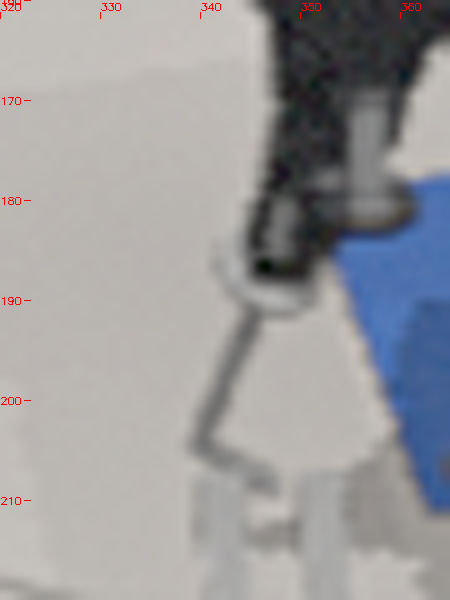

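View pics/t21c.png

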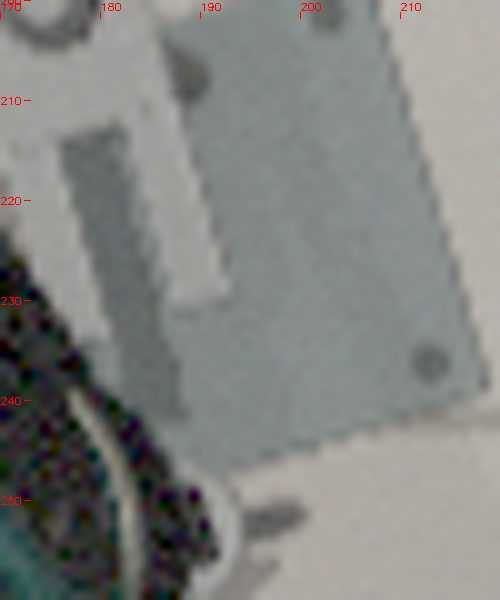

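```bash
python3 -c "
from h import *
for u in(-.08,-.028,0,.02): 
    p=S+u*U; p[2]=.155; print(u,proj('side',p),proj('top',p))
for n,q in(('side',(345.0,191.3)),('top',(190.3,252.5))): print(suv(plane(n,q,.155)))
"
```

```text
-0.08 [343.88362285 191.14178259] [190.28269644 253.09719558]
-0.028 [345.60742043 206.28531762] [183.73478005 232.10574666]
0 [346.56116032 214.66390785] [180.24740628 220.92585007]
0.02 [347.25372845 220.74810815] [177.77267014 212.99228859]
[-0.07937071  0.00335772  0.155     ]
[-0.07868586 -0.00045155  0.155     ]
```

Emit:
send_rows:
  deltas:
    - [0,0.012,0,0,0]
    - [-0.001,0.015,0,0,0]
    - [0,0.01,0,0,0]
    - [0,0,0,0,0]

```text
t: 17.35
position: [0.4316, 0.2899, 0.3919]
ee_rot: [1.843, 2.539, 0.078]
contact_force: [0.4, 0.2, -2.0]
width: 0.221
```

```bash
python3 -c "
from h import *
s,M,y,g=sgo(-.070,.0,.262); c=g+M@np.array([0,0,0])-np.array([-.00375,.0004,.0575]); print('collar est',suv(c))
look(22,(320,165,45,60),(170,195,50,60),10)
"
```

```text
t 17.35 tcp [0.4316 0.2899 0.3919] jaw heading 18.0 tilt 2.84 F [ 0.4  0.2 -2. ] w 0.221
grasp [0.4365 0.2959 0.2371]
uvz grasp [-0.0422  0.0046  0.2371] tip [-0.0364 -0.0852  0.0778]
delta [-0.0039 -0.0268 -0.0261] turn 0.001
collar est [-0.03873217  0.00309608  0.17963345]
```

View pics/s22c.png

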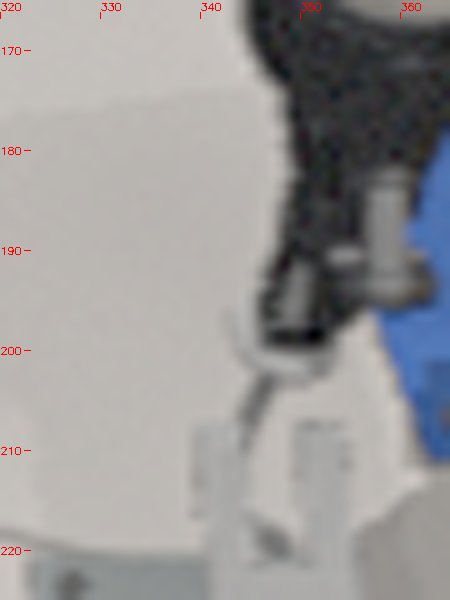

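View pics/t22c.png

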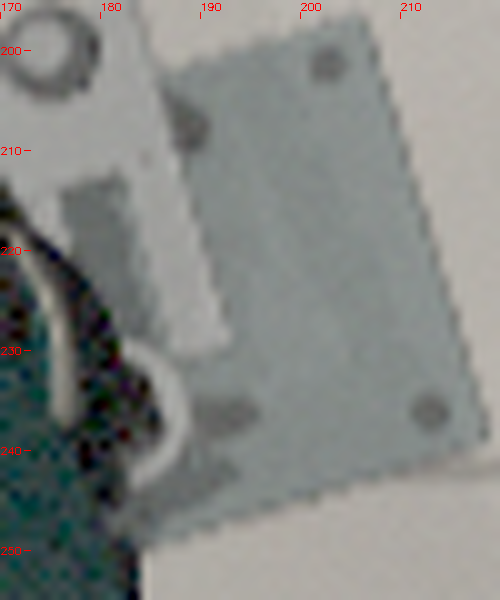

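```bash
python3 -c "
from h import *
print('collar top',suv(plane('top',(180.6,235.8),.1796)),'collar side',suv(plane('side',(347.9,199.6),.1796)))
print('slot open mid',suv(plane('top',(183.3,231.4),.155)),suv(plane('side',(346.8,207.0),.155)), 'closed',suv(plane('top',(178.8,212.8),.155)),suv(plane('side',(347.4,219.9),.155)))
print('rod side',suv(plane('side',(345.6,204.5),.155)))
"
```

```text
collar top [-0.03724597  0.00435594  0.1796    ] collar side [-0.03751194  0.00396536  0.1796    ]
slot open mid [-0.02607406  0.00047949  0.155     ] [-0.02551323  0.00333577  0.155     ] closed [ 0.0196458  -0.00244449  0.155     ] [0.01724552 0.00071824 0.155     ]
rod side [-0.03402248  0.00058946  0.155     ]
```

Emit:
send_rows:
  deltas:
    - [0,0.008,0.001,0,0]
    - [0,0.01,0.001,0,0]
    - [-0.001,0.01,0.001,0,0]
    - [0,0.007,0,0,0]
    - [0,0,0,0,0]

```text
t: 17.87
position: [0.4655, 0.2999, 0.3896]
ee_rot: [1.843, 2.541, 0.073]
contact_force: [0.4, 0.9, -2.2]
width: 0.218
```

```bash
python3 -c "
from h import *
s,M,y,g=sgo(-.070,.0,.262); c=g+M@np.array([0,0,0])-np.array([-.00375,.0004,.0575]); print('collar est',suv(c))
look(23,(320,165,45,60),(160,190,50,60),10)
"
```

```text
t 17.87 tcp [0.4655 0.2999 0.3896] jaw heading 18.1 tilt 2.67 F [ 0.4  0.9 -2.2] w 0.218
grasp [0.4699 0.3057 0.2348]
uvz grasp [-0.0073  0.0036  0.2348] tip [-0.0021 -0.0862  0.0754]
delta [-0.0028 -0.0616 -0.0297] turn 0.001
collar est [-0.00388166  0.00205637  0.17727023]
```

View pics/s23c.png

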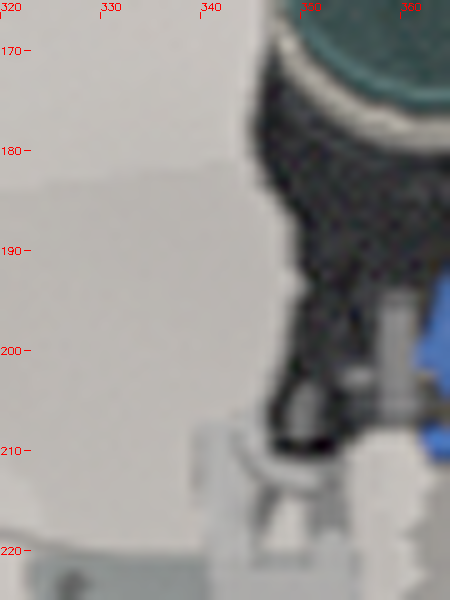

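View pics/t23c.png

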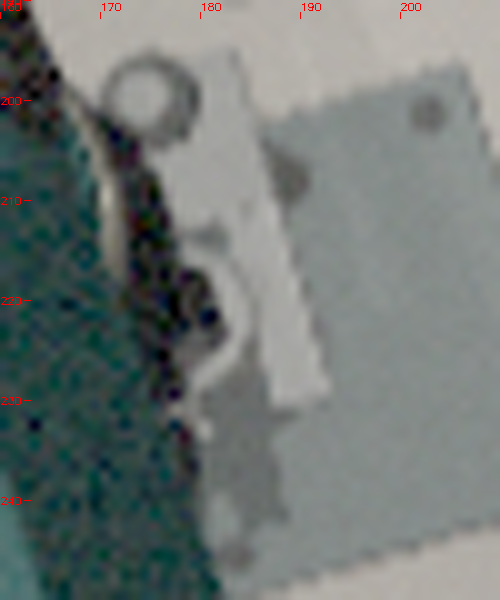

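Emit:
send_rows:
  deltas:
    - [0.001,0.001,0.004,0,0]
    - [0,0.001,0.005,0,0]
    - [0,0,0.005,0,0]
    - [0,0,0.003,0,0]
    - [0,0,0,0,0]
  squeeze: 40

```text
t: 18.38
position: [0.4649, 0.3015, 0.3703]
ee_rot: [-1.843, -2.542, -0.068]
contact_force: [-0.8, -0.1, -1.4]
width: 0.218
```

```bash
python3 -c "
from h import *
s,M,y,g=sgo(-.070,.0,.262); c=g+M@np.array([0,0,0])-np.array([-.00375,.0004,.0575]); print('collar est',suv(c))
look(24,(320,165,45,60),(160,190,50,60),10)
"
```

```text
t 18.38 tcp [0.4649 0.3015 0.3703] jaw heading 18.1 tilt 2.47 F [-0.8 -0.1 -1.4] w 0.218
grasp [0.4687 0.307  0.2155]
uvz grasp [-0.008   0.0052  0.2155] tip [-0.0034 -0.0847  0.0561]
delta [-0.0039 -0.0603 -0.0488] turn 0.001
collar est [-0.00459103  0.00368147  0.15796847]
```

View pics/s24c.png

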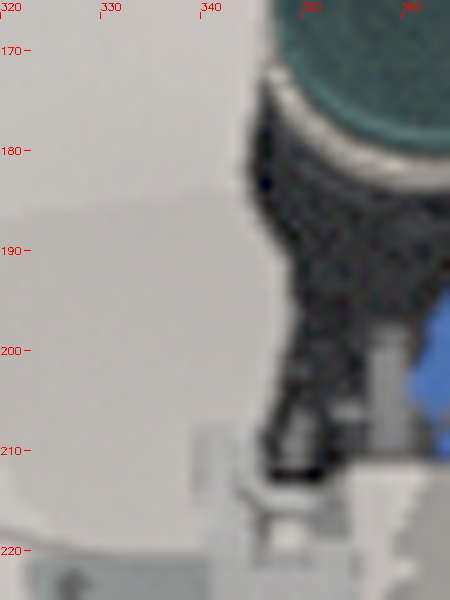

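View pics/t24c.png

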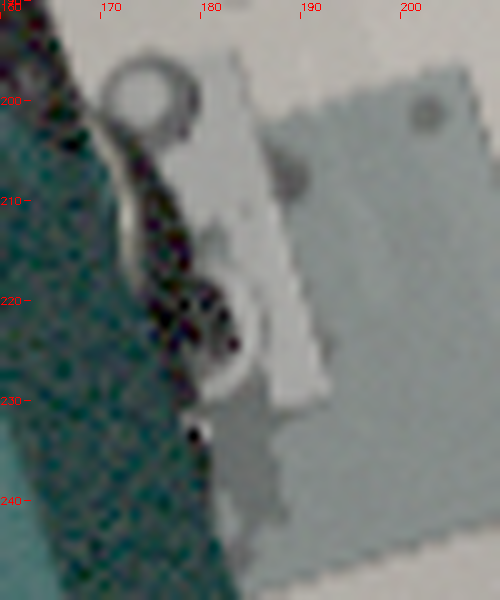

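Emit:
send_rows:
  deltas:
    - [-0.002,0.003,0,0,0]
    - [0,0.002,0.001,0,0]
    - [0,0,0.002,0,0]
    - [0,0,0.002,0,0]

```text
t: 18.82
position: [0.4716, 0.3015, 0.3668]
ee_rot: [1.843, 2.542, 0.072]
contact_force: [-0.2, 0.0, -1.6]
width: 0.22
```

```bash
python3 -c "
from h import *
s,M,y,g=sgo(-.070,.0,.262); c=g+M@np.array([0,0,0])-np.array([-.00375,.0004,.0575]); print('collar est',suv(c))
"
```

```text
t 18.82 tcp [0.4716 0.3015 0.3668] jaw heading 18.1 tilt 2.62 F [-0.2  0.  -1.6] w 0.220
grasp [0.4758 0.3072 0.2119]
uvz grasp [-0.0013  0.0032  0.2119] tip [ 0.0038 -0.0866  0.0526]
delta [-0.0017 -0.0668 -0.0527] turn 0.001
collar est [0.00216708 0.00169241 0.15443984]
```

Emit:
send_rows:
  deltas:
    - [0,0,0.002,0,0]
    - [0,0,0.002,0,0]

```text
t: 18.98
position: [0.4719, 0.3017, 0.3625]
ee_rot: [1.843, 2.542, 0.072]
contact_force: [-0.6, 0.8, -2.2]
width: 0.216
```

Emit:
send_rows:
  deltas:
    - [0,0,0.002,0,0]
    - [0,0,0.002,0,0]

```text
t: 19.15
position: [0.472, 0.3017, 0.3616]
ee_rot: [1.842, 2.542, 0.073]
contact_force: [-8.3, -5.2, 25.3]
width: 0.221
```

```bash
python3 -c "
from h import *
s,M,y,g=sgo(-.070,.0,.262)
look(25,(320,165,45,60),(160,190,50,60),10)
"
```

```text
t 19.15 tcp [0.472  0.3017 0.3616] jaw heading 18.1 tilt 2.67 F [-8.3 -5.2 25.3] w 0.221
grasp [0.4764 0.3074 0.2068]
uvz grasp [-0.0006  0.0032  0.2068] tip [ 0.0047 -0.0866  0.0475]
delta [-0.0016 -0.0672 -0.0579] turn 0.002
```

View pics/s25c.png

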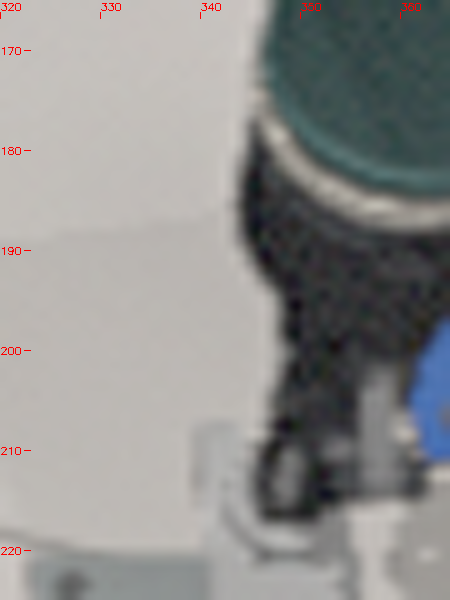

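View pics/t25c.png

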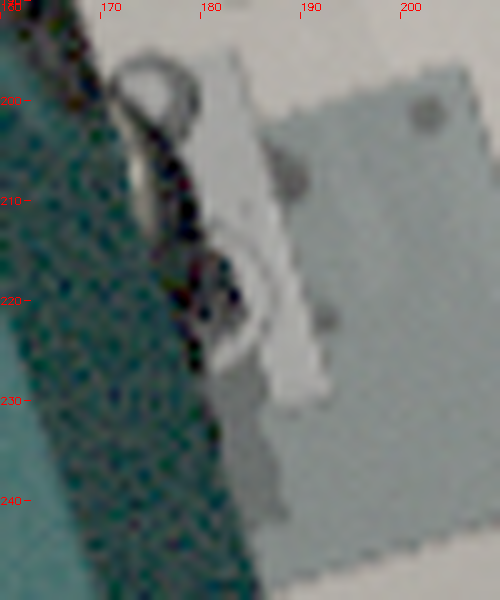

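Emit:
send_rows:
  deltas:
    - [0,0,-0.001,0,0]
    - [0,0,0,0,40]
    - [0,0,0,0,70]
    - [0,0,0,0,100]
    - [0,0,0,0,100]
    - [0,0,0,0,100]
    - [0,0,0,0,100]

```text
t: 19.83
position: [0.4723, 0.302, 0.3637]
ee_rot: [1.841, 2.541, 0.078]
contact_force: [-0.8, -0.3, -1.1]
width: 0.997
```

```bash
python3 -c "
from h import *
s,M,y,g=sgo(-.070,.0,.262); print(M.round(3))
look(26,(320,165,45,60),(160,190,50,60),10)
"
```

```text
t 19.83 tcp [0.4723 0.302  0.3637] jaw heading 18.1 tilt 2.84 F [-0.8 -0.3 -1.1] w 0.997
grasp [0.4772 0.3079 0.2089]
uvz grasp [2.000e-04 3.500e-03 2.089e-01] tip [ 0.0061 -0.0863  0.0495]
delta [-0.0019 -0.068  -0.0561] turn 0.002
[[-0.312  0.95   0.031]
 [ 0.95   0.31   0.038]
 [ 0.027  0.042 -0.999]]
```

View pics/s26c.png

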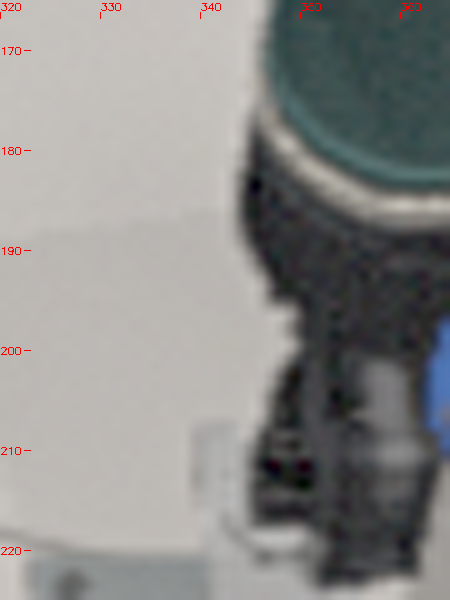

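View pics/t26c.png

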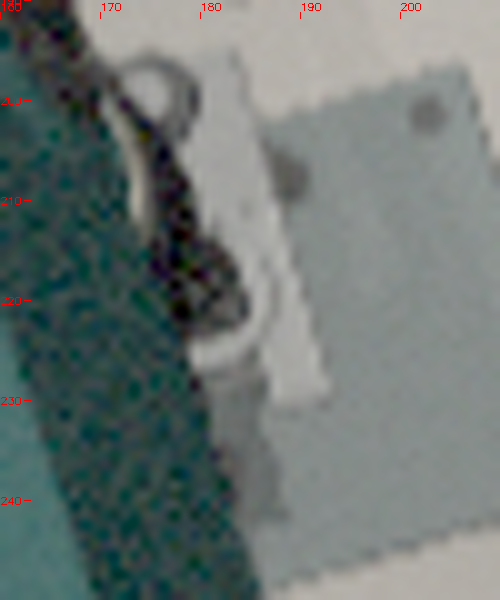

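Emit:
send_rows:
  deltas:
    - [0,0,-0.01,0,100]
    - [0,0,-0.015,0,100]
    - [0,0,-0.02,0,100]
    - [0,0,-0.025,0,100]
    - [0,0,-0.025,0,100]
    - [0,0,-0.02,0,100]

```text
t: 20.43
position: [0.4669, 0.2966, 0.48]
ee_rot: [-1.842, -2.541, -0.06]
contact_force: [0.3, 0.6, -0.1]
width: 1.002
```

Emit:
send_rows:
  deltas:
    - [0,-0.02,0,0,100]
    - [0,-0.03,0,0,100]
    - [0,-0.03,0,0,100]
    - [0.01,-0.03,0,0,100]
    - [0.03,-0.01,0,0,100]
    - [0.03,0,0,0,100]
    - [0.03,0,0,0,100]
    - [0.02,0,0,0,100]
    - [0,0,0,0,100]
    - [0,0,0,0,100]

```text
t: 21.27
position: [0.31, 0.3741, 0.4936]
ee_rot: [1.843, 2.534, 0.091]
contact_force: [-1.0, -0.1, -0.0]
width: 1.0
```

```bash
python3 -c "
from h import *
st()
look(27,(310,180,80,80),(140,180,80,80),7)
crop('pics/side27.png',190,150,110,120,5,'pics/s27o.png')
"
```

```text
t 21.27 tcp [0.31   0.3741 0.4936] jaw heading 17.9 tilt 3.36 F [-1.  -0.1 -0. ] w 1.000
```

View pics/s27c.png

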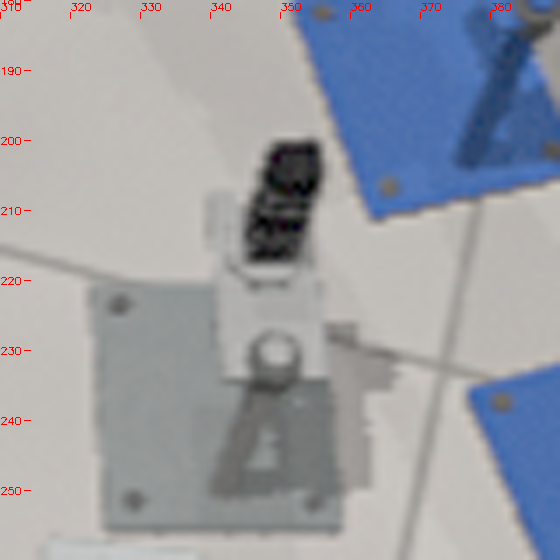

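View pics/t27c.png

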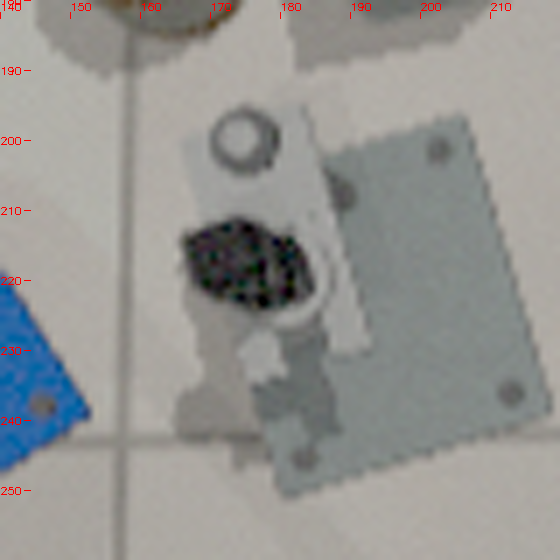

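View pics/s27o.png

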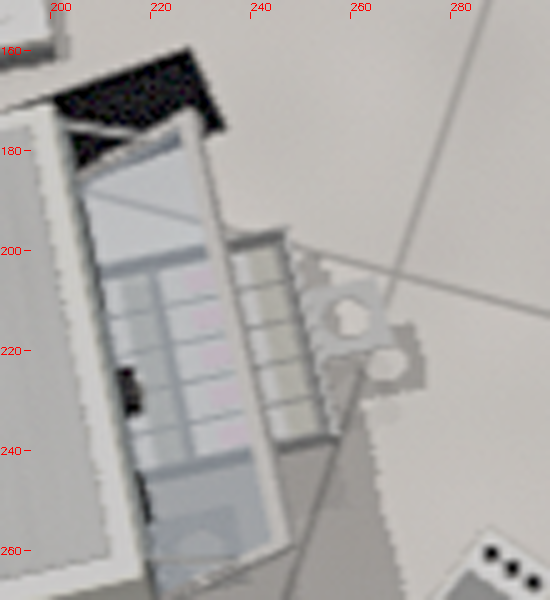

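View pics/top27.png

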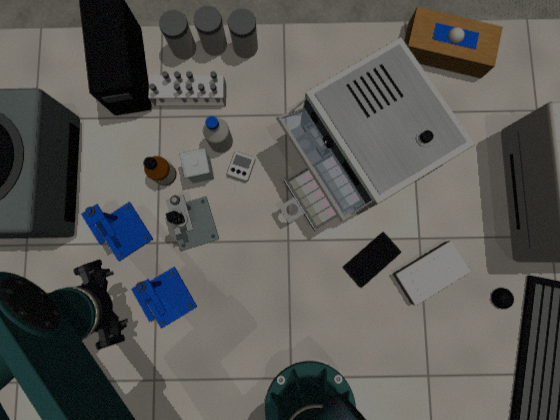

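```bash
python3 -c "
from h import *
crop('pics/top27.png',265,180,60,60,9,'pics/t27o.png')
h,r=tri((257.8,213.2),(290.5,210)); print(h,r)
for n,q in(('side',(257.8,213.2)),('top',(290.5,210))): h=plane(n,q,.075); print(h,(h-H)@EX,(h-H)@EY)
c,r=tri((349.3,208.7),(174.5,217.5)); print('handle',c,r,suv(c))
"
```

```text
[0.51026951 0.0382371  0.07259674] [0.00251838]
[0.51173075 0.03689332 0.075     ] -0.10337172776121914 -0.0005334542526765781
[0.50956329 0.04005977 0.075     ] -0.10719952683553868 -0.0008006669556181471
handle [0.48134328 0.30604583 0.20140317] [0.00027114] [0.00365734 0.00043704 0.20140317]
```

View pics/t27o.png

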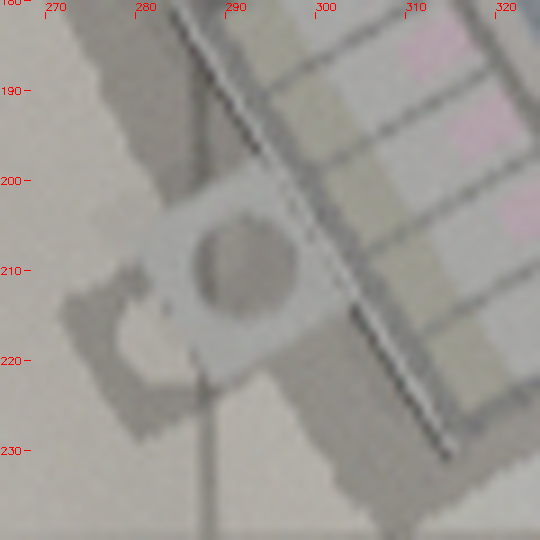

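```bash
python3 -c "
from h import *
print(manip.close_job())"
```

```text
the job is handed in; nothing more can be done
None
```

I took the hook off the grey stand and pulled the wide tray out to its stop. The hook is back in the fork, released, and the job was handed in after about 21 s of the 58 s allowed.

**Tilting the hook:** the moves can't tilt the tool, so I loosened the grip and pushed the rod against the fork, which leaned the handle to about 40°. After the pull I straightened it against the fork's outer side and got within about 4° of upright.

**Tray:** the pull met a firm stop at roughly 17 N and the tray moved no further. In the last pictures the hole is about 149 mm out from the oven front, so the tray is drawn about 119 mm of 120 mm. When I backed the hook off and lifted it out, the force stayed near zero and the tray did not move.

**Hook:** its handle centre measured 201 mm above the bench and within 1 mm of the slot's midline. This matches where it hung at the start. The gripper is open and clear of everything, with about 1 N or less of residual force.

**Other things:** the narrow tray, bottles, jar, timer, phone and box look unmoved in the last top picture. The blue stands were not touched, and only the hook went near the oven.

**What was off:**
- The two cameras differed by 3–5 mm on some points.
- The slot's direction came out at about 14.5° from the slot itself and 18° from the base plate.
- The tool had drifted about 3° off vertical by the end.
- Seating the hook briefly pressed the fork with about 27 N before I eased off.

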